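Set the coarse/fine feed knobs and start the bench feed unit

TASK

Get the bench feed unit ready for its test piece. First lay the beech blank with the two bored holes flat in the feed tray; then turn the outer ring of the concentric pair until its nose points at the steel setting clip, leaving the inner bar as it was; then turn the inner bar so that its pointed end faces the fixed zero tab, with the outer ring staying on the clip; last, throw the start lever fully over to its far side. Leave the clip and everything else on the bench where it is.

Things in the scene. Friction and masses are not known exactly. Their poses are not given: they have to be found in the camera images.
- blank_center (a point): Centre of the loose beech blank: a bar 100 (its x) x 36 (its y) x 34 (its z, up) mm, about 90 g, lying on the bench top, two dark bored holes in its upper face. The holes are to stay up; either way round along its length will do.
- tray_in (a point): Centre of the inner floor of the feed tray, 42 mm above the bench: an aluminium rectangular tray, inside 108 (its x) x 44 (its y) mm, walls 8 mm thick rising 10 mm above the inner floor, on a fixed slide with two steel rods along its y (base 150 x 200 mm; the bearing blocks at its two y ends reach 34 mm above the bench). The blank lies in it lengthwise and stands 24 mm above the walls.
- knob_axis (a point): Point on the vertical common axis of the two knobs, at the level of the console's panel (70 mm above the bench). Its x axis is the console's x, pointing away from the robot side, z up. The fixed console has a raised block 160 (x) x 135 (y) mm with the knobs in its middle, and beside it, towards its -y, a plate 20 mm high with the start lever.
- ring_nose (a point): Tip of the pointer nose of the outer knob. The outer knob is an aluminium round ring-shaped knob, 60 mm in diameter, from 5 to 25 mm above the panel, with one nose 10 mm wide that ends 41 mm from the axis, 6 to 18 mm above the panel. It can be gripped across its diameter from above, square to the nose, the inner bar standing between the fingers.
- ring (a joint): Turn of the outer knob, rad, counter-clockwise seen from above; 0 when its nose points along the console's +x. Limits -1.6 to 1.6. Light friction (0.05 N m), stays where left.
- clip_mark (a point): Point just inside the tip of the setting clip, 41 mm from the knob axis, 3 mm above the panel. The clip is a small flat steel pointer (4 mm high, 47 to 62 mm from the axis) somewhere round the far (+x) half of the panel. The ring's nose is to stop pointing at it.
- clip (a joint): Angle of the setting clip about the knob axis, rad, same zero and sense as joint ring (nose on clip when ring equals clip). Stiff; not to be moved.
- trim_nose (a point): Pointed end of the inner knob, 20 mm from the axis and 42 mm above the panel. The inner knob is a black bar, 12 mm wide, from 20 mm (pointed end, white line on top) to 16 mm (flat end) either side of the axis, 29 to 55 mm above the panel, on a 34 mm disc at 26 to 29 mm above the panel. It can be pinched across its 12 mm width from above.
- trim (a joint): Turn of the inner knob, rad, counter-clockwise seen from above; 0 when its pointed end faces the zero tab (console's -x). Limits -1.6 to 1.6. Light friction (0.02 N m); turns independently of the outer knob.
- zero_mark (a point): Inner end of the fixed zero tab, a small steel block 16 x 7 x 3 mm on the panel, on the robot side (-x) of the knobs, 46 to 62 mm from the axis.
- starter_tip (a point): Centre of the 26 mm ball on the start lever, 60 mm from its pivot. The pivot lies across the console (along its y), 42 mm above the bench, 118 mm from the knob axis towards the console's -y; the housing below it is 70 x 50 mm, 45 mm above the bench at its top.
- starter (a joint): Swing of the start lever, rad: 0 leaning to the console's -x (robot side), 1.0 at its stop leaning to +x. It pushes over with about 1 N and stays where it is left.
- offcut: Bystander to leave alone: square beech offcut 50 x 50 x 30 mm. Origin at the middle of its underside.
- dowel: Bystander to leave alone: dowel stub, 25 mm across, 50 mm high, standing. Origin at the middle of its underside.
- wrench: Bystander to leave alone: steel wrench 180 mm long, lying near the robot. Origin at the middle of its underside.
- tape: Bystander to leave alone: tape measure, about 60 x 38 x 55 mm. Origin at the middle of its underside.
- glue: Bystander to leave alone: glue bottle, 52 mm across, 140 mm high. Origin at the middle of its underside.
- can: Bystander to leave alone: plain can, 56 mm across, 150 mm high. Origin at the middle of its underside.
- driver: Bystander to leave alone: screwdriver, 200 mm long, lying. Origin at the middle of its underside.
Not all that is in view belongs to the job. What is shaped like the part that bears blank_center but red or turquoise is not meant.

How it is judged:
By the outcome, as a careful person would: the job done as asked, in the order asked, and still so for the second after the job is handed in, with the robot touching nothing.
It also fails if it takes over 72 s, if anything falls off the work surface, if the arm or the gripper's body presses on something with over 40 N, if the wrist force passes 120 N, or if a joint passes its speed limit or range.

ROBOT

A 7-joint arm with a two-finger parallel gripper is mounted at the origin on the work surface. World frame = base frame: x ahead of the robot, y to its left, z up, the work surface at z = 0. Lengths are in m, angles in rad, forces in N, time in s.
With the tool pointing down it reaches from about 0.425 to 0.925 m from the base axis. Payload 6.8 kg.
Tool frame: the origin (TCP) lies at the very end of the fingers, on their centre line; the grasp point (between the pads) lies 19 mm behind it (bot.grip_depth is the distance from the TCP to the grasp point, in m); z points along the fingers, y is the direction in which the jaws open and shut (so a half turn about z gives the same grasp; the last joint's range is limited). The gripper opens to 85 mm and grips with 20 to 120 N. Pads are 22 mm wide; open, the fingers measure 114 mm over their backs; the gripper's body (76 mm by 85 mm) begins 54 mm behind the grasp point. The pads swing forward as they close: fully open they stand 13 mm farther back than shut.
Start: joints at [-0.108, 0.477, 0.022, 1.555, -0.011, 1.109, -0.083], TCP at [0.675, 0, 0.231] pointing down, gripper open.
Joint ranges: [-2.96, 2.96], [-0.34, 2.1], [-1.41, 1.46], [0.24, 2.44], [-1.37, 4.51], [0.17, 1.92], [-2.96, 2.96]. Speed limits (rad/s): [2.39, 2.39, 3.14, 3.14, 3.14, 3.14, 3.14].

INTERFACE

Orientations are given as a unit quaternion [w, x, y, z].
In Python, from station import bot gives the robot as it stands.
- The arm moves only by the tool step_arm, never from a script. Its argument "increments" is a list of rows, each a list of 7 numbers: the shift along the world's x, y, z in m, then the turn, a rotation vector about the world's x, y, z in degrees, then the gripper command: -1 is fully open, 1 is shut, values between are in proportion. In form: [[dx, dy, dz, rx, ry, rz, fingers], ...]. A call has 1 to 10 rows; each row is the pose to reach, as a shift and turn from the pose commanded when the call began; what a row does not reach only later rows make up. A row lasts 1/12 s, in which the tool goes at most 41.7 mm and 7.16 degrees, less where a joint would pass 70% of its speed; a pose out of reach is approached as far as the arm can. A call with a gripper value outside its range is refused whole. The fingers move at their own pace and stop on an object; "force" is the grip in N (left out, the last holds). Time passes only in rows, so rows that repeat a pose let the fingers close. It gives the time, the measured TCP pose, the force and the opening at its end, in the units of the state.
- bot.get_obs(): the state, without advancing time (a new reading comes with each control period).
- bot.read_camera(name): name is "scene" or "side" or "wrist"; returns a dict with "color" (400x640x3 uint8, red, green, blue), "intrinsics" (3x3 intrinsics, pixels), "extrinsics" (4x4, takes a point from camera to world coordinates). Camera axes: x right, y up, looking along -z (the intrinsics and any distortion apply to the point x, -y, -z); pixel columns grow to the right and rows downward; lengths in m; the calibration is good to about 2 mm. The wrist camera is an equidistant fisheye: a pixel r from the principal point sees the ray r / f radians off the axis. A picture is of the moment at which its call begins. There is no depth.
- bot.hand_in(): hands the job in, once; it reports no verdict.
Trained networks look in the newest picture that a camera, given by its name, has taken for a name from the list of things; names that differ only in an ending like _2 or _b are one class to them, and where a whole thing is asked for, a point or a joint stands for the part that bears it (a point fixed in the world has none). Each returns a list of dicts, best first, with "conf" (0 to 1); they miss things now and then, are a little off and sometimes report something else, mostly with a low value. They report only what shows in the picture. A call takes as long as a camera call. They do not tell look-alikes from the thing itself.
- bot.recognise(thing, camera): "location" ([column, row] as shares, 0 to 1, of the picture: columns of its width, rows of its height, amid what is visible of it).
- bot.place_of(thing, camera): "location" ([column, row] as shares, 0 to 1, of the picture: columns of its width, rows of its height: a listed point, or the origin of a listed thing).
The state is a dict: "t": time; "q": joint angles; "joint_vel": joint speeds; "joint_torque": joint torques, N m; "eef_pos": TCP position; "tool_rot": TCP orientation; "contact_force": force on the tool from outside, world axes, zero at the start; "torque": the same for the moment, N m; "gripper_width": opening from 0.0 (shut) to 1.0 (fully open).
Only numpy, scipy, OpenCV 4.12 (cv2) and the standard library are available. Lean on these libraries where they do the work, as an engineer would, in place of code of your own. Each camera call takes 0.05 s, during which the arm holds its last target.

## Working session

There is one attempt and no reset: what is moved stays moved. The work goes in short steps, Python scripts to look and compute and a tool call to move; the robot and the scene stay as the last step left them, time stands still between calls to the robot, and variables do not carry over. Pictures are saved under pics/ and viewed, and the job is handed in when it is done.

Besides the shell and the picture viewer there is one more tool, called as name(argument=value, ...), one argument or row to a line, values as JSON. step_arm: Moves the arm, as the interface text tells. Its arguments: {"type":"object","properties":{"increments":{"type":"array","items":{"type":"array","items":{"type":"number"}}},"force":{"type":"number"}},"required":["increments"]}

```bash
ls; mkdir -p pics; cat > h.py <<'E'
import numpy as np, cv2
from station import bot
def cam(n,save=None):
    c=bot.read_camera(n)
    if save: cv2.imwrite('pics/'+save,c['color'][:,:,::-1])
    return c
def ray(c,px,fish=False):
    K=np.array(c['intrinsics']);E=np.array(c['extrinsics'])
    x=(px[0]-K[0,2])/K[0,0];y=(px[1]-K[1,2])/K[1,1]
    if fish:
        th=np.hypot(x,y); s=np.sin(th)/th if th>1e-9 else 1
        d=np.array([x*s,-y*s,-np.cos(th)])
    else: d=np.array([x,-y,-1.])
    return E[:3,3],E[:3,:3]@d
def atz(c,px,z,fish=False):
    o,d=ray(c,px,fish); return o+d*(z-o[2])/d[2]
def proj(c,p,fish=False):
    K=np.array(c['intrinsics']);E=np.array(c['extrinsics'])
    q=E[:3,:3].T@(np.array(p)-E[:3,3]); v=np.array([q[0],-q[1],-q[2]])
    if fish:
        r=np.hypot(v[0],v[1]);th=np.arctan2(r,v[2]);v=np.array([v[0]/r*th,v[1]/r*th,1])
    else: v=v/v[2]
    return np.array([K[0,0]*v[0]+K[0,2],K[1,1]*v[1]+K[1,2]])
def tri(rs):
    A=np.zeros((3,3));b=np.zeros(3)
    for o,d in rs:
        d=d/np.linalg.norm(d);M=np.eye(3)-np.outer(d,d);A+=M;b+=M@o
    return np.linalg.solve(A,b)
E
python3 - <<'E'
from h import *
np.set_printoptions(precision=4,suppress=True)
cs={n:cam(n,n+'0.png') for n in ['scene','side','wrist']}
for n,c in cs.items(): print(n,np.array(c['intrinsics']).tolist(),np.array(c['extrinsics']).round(3).tolist(),[k for k in c])
zs=dict(blank_center=.017,tray_in=.042,knob_axis=.07,ring_nose=.082,clip_mark=.073,trim_nose=.112,zero_mark=.073,starter_tip=.09)
for t,z in zs.items():
    for n,c in cs.items():
        for r in bot.place_of(t,n)[:3]:
            p=np.array(r['location'])*[640,400]
            print(t,n,round(r['conf'],2),p.round(1),atz(c,p,z,n=='wrist'))
print(bot.get_obs())
E
```

```text
pics
scene [[459.8832731235263, 0.0, 315.42424996827384], [0.0, 459.8832731235263, 200.25761344413573], [0.0, 0.0, 1.0]] [[-0.432, -0.698, 0.571, 1.146], [0.902, -0.336, 0.271, 0.29], [0.002, 0.632, 0.775, 0.97], [0.0, 0.0, 0.0, 1.0]] ['color', 'intrinsics', 'extrinsics']
side [[463.1505554538906, 0.0, 324.783342536159], [0.0, 463.1505554538906, 195.2844955097544], [0.0, 0.0, 1.0]] [[1.0, -0.005, -0.03, 0.458], [-0.02, 0.615, -0.788, -0.9], [0.023, 0.788, 0.615, 0.776], [0.0, 0.0, 0.0, 1.0]] ['color', 'intrinsics', 'extrinsics']
wrist [[309.70691628693146, 0.0, 322.04699378707136], [0.0, 309.70691628693146, 197.24727172662367], [0.0, 0.0, 1.0]] [[1.0, -0.001, 0.001, 0.676], [0.001, 0.965, 0.261, 0.067], [-0.001, -0.261, 0.965, 0.372], [0.0, 0.0, 0.0, 1.0]] ['color', 'intrinsics', 'extrinsics']
blank_center scene 0.95 [317.1 222. ] [ 0.507  -0.0082  0.017 ]
blank_center scene 0.66 [424.3 220.6] [0.3829 0.2395 0.017 ]
blank_center scene 0.4 [269.2 163.3] [ 0.3779 -0.2215  0.017 ]
blank_center side 0.96 [285.4 159. ] [0.3821 0.2463 0.017 ]
blank_center side 0.93 [201.  293.9] [ 0.2309 -
[... 1160 characters left out ...]
3 ]
starter_tip scene 0.71 [202.9 172.9] [ 0.5414 -0.3204  0.09  ]
starter_tip scene 0.25 [211.7 201.1] [ 0.6107 -0.247   0.09  ]
starter_tip side 0.73 [352.3 290.7] [ 0.5381 -0.3163  0.09  ]
{'t': 1.35, 'q': array([-0.1081,  0.477 ,  0.0224,  1.5554, -0.0115,  1.1093, -0.0831]), 'joint_vel': array([-0.001 , -0.001 , -0.002 , -0.0017, -0.0003, -0.0014,  0.0003]), 'joint_torque': array([ -0.0001, -59.6315,   1.6063, -28.1542,   0.0125,   0.0017,
         0.    ]), 'eef_pos': array([0.675 , 0.    , 0.2313]), 'tool_rot': array([0.    , 0.7071, 0.7071, 0.    ]), 'contact_force': array([-0.2466, -0.7886, -0.842 ]), 'torque': array([ 0.0433, -0.0294, -0.0091]), 'gripper_width': 0.9960280457872486}
```

View pictures.

View pics/scene0.png

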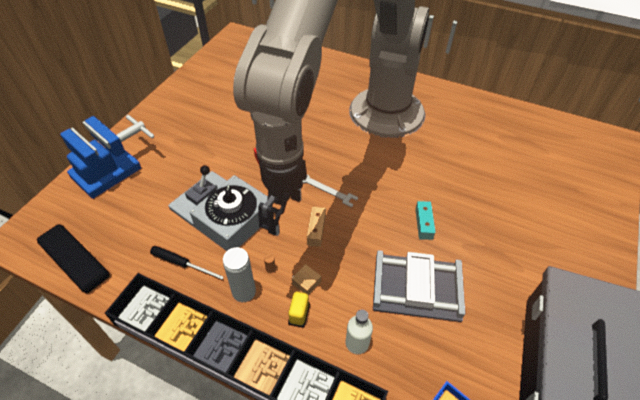

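View pics/side0.png

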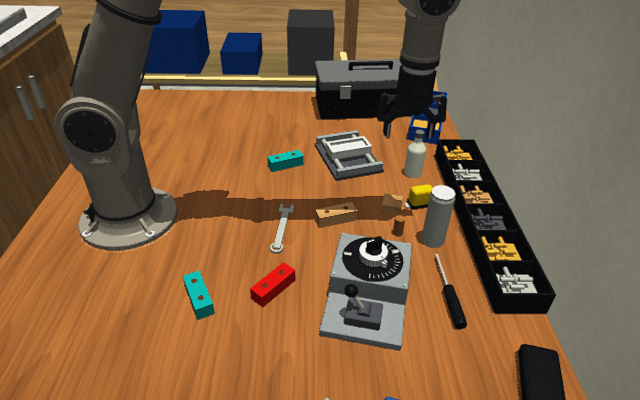

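View pics/wrist0.png

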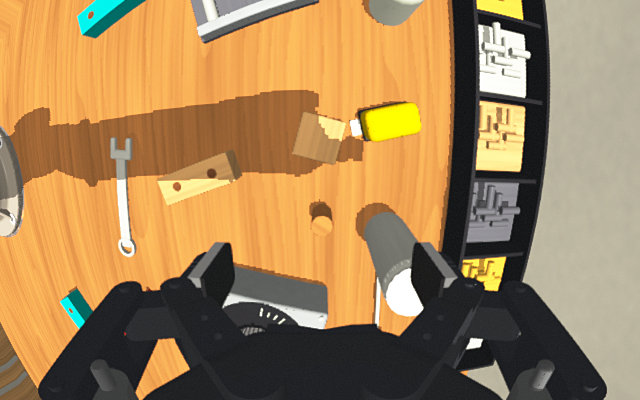

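```bash
python3 - <<'E'
import cv2,numpy as np
def crop(n,x0,y0,x1,y1,s):
    return cv2.resize(cv2.imread(f'pics/{n}0.png')[y0:y1,x0:x1],None,fx=s,fy=s,interpolation=cv2.INTER_CUBIC)
a=crop('side',290,190,370,240,5);b=crop('scene',290,195,350,245,5);c=crop('wrist',145,135,255,215,5)
cv2.imwrite('pics/c1.png',np.hstack([a,np.pad(b,((0,0),(0,0),(0,0)))]))
cv2.imwrite('pics/c2.png',c)
cv2.imwrite('pics/c3.png',crop('side',315,225,425,350,4.7))
cv2.imwrite('pics/c4.png',crop('scene',165,155,295,250,6))
cv2.imwrite('pics/c5.png',np.hstack([crop('side',310,120,390,185,5),crop('scene',365,240,475,325,3.8235)[:325,:390]]))
E
```

```text
(no output)
```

View pics/c1.png

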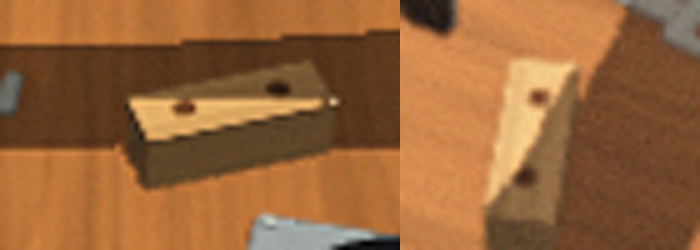

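View pics/c2.png

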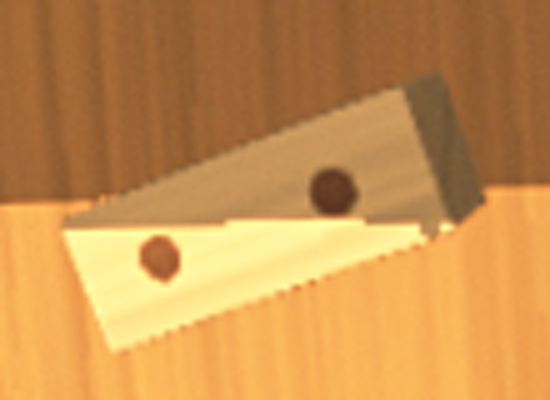

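View pics/c3.png

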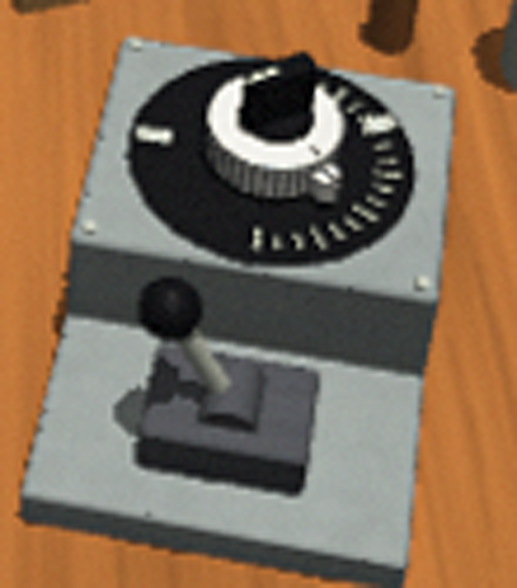

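View pics/c4.png

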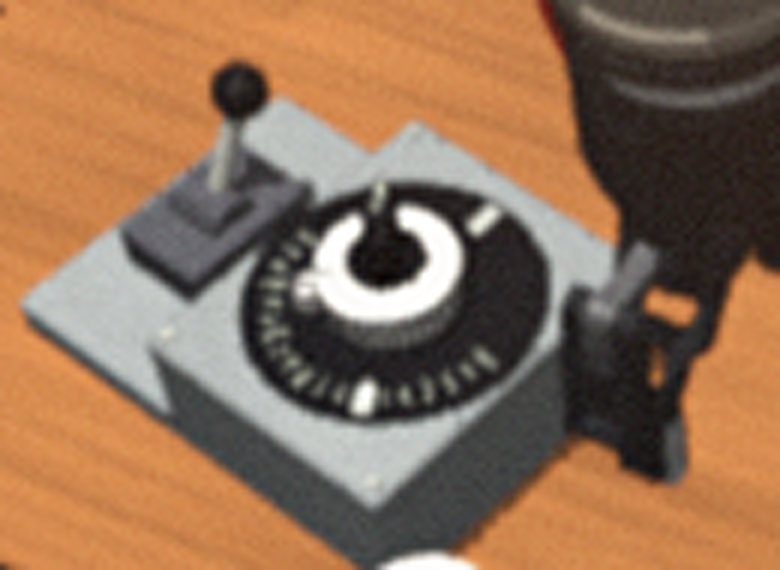

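View pics/c5.png

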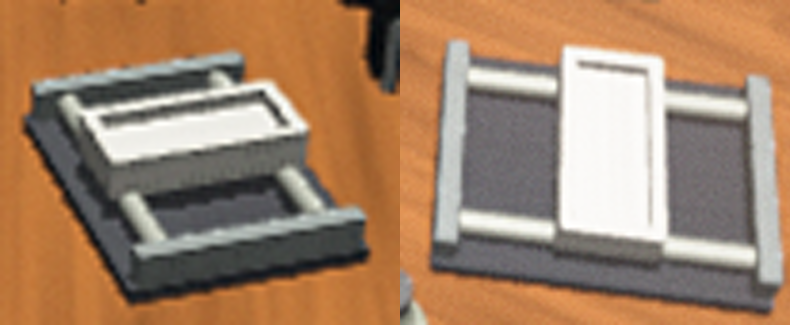

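```bash
cat > m.py <<'E'
from h import *
import pickle,sys
from scipy.optimize import least_squares
np.set_printoptions(precision=4,suppress=True)
def C(pts,off,s): return [(np.array(p)+.5)/s-.5+off for p in pts]
def fit(obs,sx,sy,z,x0,names=''):
    # obs: list of (cam,fish,[(px,(ux,uy))])
    def res(v):
        r=[]
        for c,f,l in obs:
            for px,(ux,uy) in l:
                ca,sa=np.cos(v[2]),np.sin(v[2]);X=ux*sx/2;Y=uy*sy/2
                r+=list(proj(c,[v[0]+ca*X-sa*Y,v[1]+sa*X+ca*Y,z],f)-px)
        return r
    o=least_squares(res,x0); print(names,o.x,'deg',np.degrees(o.x[2]).round(2),'rms px',np.sqrt(np.mean(np.square(o.fun))).round(2)); print(np.array(o.fun).reshape(-1,2).round(1).tolist());return o.x
E
python3 - <<'E'
from m import *
cs={n:cam(n) for n in ['scene','side','wrist']}
for c in cs.values(): c.pop('color')
pickle.dump(cs,open('cams0.pkl','wb'))
A=[(-1,1),(-1,-1),(1,-1),(1,1)]
w=C([(62,228),(118,352),(455,228),(405,88)],(145,135),5)
s=C([(127,97),(148,140),(331,102),(312,61)],(290,190),5)
b=C([(110,62),(86,205),(158,218),(178,68)],(290,195),5)
x0=[.52,0,.2]
fit([(cs['wrist'],True,list(zip(w,A)))],.1,.036,.034,x0,'blank wrist')
fit([(cs['side'],False,list(zip(s,A)))],.1,.036,.034,x0,'blank side')
B=[(-1,-1),(1,-1),(1,1),(-1,1)]
fit([(cs['scene'],False,list(zip(b,B)))],.1,.036,.034,x0,'blank scene')
fit([(cs['wrist'],True,list(zip(w,A))),(cs['side'],False,list(zip(s,A))),(cs['scene'],False,list(zip(b,B)))],.1,.036,.034,x0,'blank all')
ts=C([(165,47),(265,60),(260,245),(156,235)],(365,240),3.8235)
td=C([(80,115),(275,80),(308,125),(107,165)],(310,120),5)
TS=[(-1,-1),(-1,1),(1,1),(1,-1)]
TD=[(-1,1),(1,1),(1,-1),(-1,-1)]
for n,o in [('tray scene',[(cs['scene'],False,list(zip(ts,TS)))]),('tray side',[(cs['side'],False,list(zip(td,TD)))])]:
    fit(o,.124,.06,.052,[.56,.26,0],n)
fit([(cs['scene'],False,list(zip(ts,TS))),(cs['side'],False,list(zip(td,TD)))],.124,.06,.052,[.56,.26,0],'tray both')
kd=C([(122,38),(455,88),(435,295),(72,240)],(315,225),4.7)
ks=C([(415,122),(372,507),(150,345)],(165,155),6)
KD=[(-1,1),(1,1),(1,-1),(-1,-1)];KS=[(-1,-1),(1,1),(1,-1)]
KS=[(-1,-1),(1,1),(1,-1)]
for n,o in [('k side',[(cs['side'],False,list(zip(kd,KD)))]),('k both',[(cs['side'],False,list(zip(kd,KD))),(cs['scene'],False,[(ks[1],(1,1)),(ks[2],(1,-1))])])]:
    fit(o,.16,.135,.07,[.59,-.2,-.1],n)
def P(n,p): return proj(cs[n],p)
E
```

```text
blank wrist [ 0.5247 -0.004   0.3185] deg 18.25 rms px 0.71
[[-0.3, -0.6], [-0.7, 1.1], [0.9, 0.5], [-0.1, -0.8]]
blank side [ 0.5204 -0.0064  0.3024] deg 17.32 rms px 0.46
[[-0.5, -0.2], [-0.3, 0.2], [1.1, 0.2], [-0.3, -0.2]]
blank scene [ 0.5186 -0.0052  0.3238] deg 18.55 rms px 0.86
[[0.1, -1.3], [-0.2, 1.6], [-0.1, 0.5], [0.3, -1.1]]
blank all [ 0.5231 -0.0043  0.3178] deg 18.21 rms px 1.15
[[-1.3, -0.4], [-1.8, 1.4], [-0.4, 0.8], [-1.4, -0.5], [0.6, -0.5], [1.0, -0.2], [2.0, -0.6], [0.5, -0.9], [-0.2, 0.0], [-0.8, 3.0], [-0.7, 2.0], [-0.0, 0.3]]
tray scene [0.5699 0.2798 0.2805] deg 16.07 rms px 0.65
[[-0.1, 0.6], [-0.5, 0.8], [0.5, 0.2], [0.0, -1.4]]
tray side [0.5682 0.2779 0.3014] deg 17.27 rms px 0.7
[[-0.3, -0.9], [-0.8, 0.2], [0.2, 1.2], [0.9, -0.4]]
tray both [0.5692 0.2795 0.2852] deg 16.34 rms px 0.73
[[-0.2, 0.3], [-0.6, 0.4], [0.7, -0.1], [0.1, -1.6], [0.0, -1.3], [-0.3, 0.0], [0.5, 1.1], [0.9, -0.9]]
k side [ 0.5881 -0.2111 -0.2159] deg -12.37 rms px 0.86
[[-0.4, -1.0], [0.2, -0.9], [1.1, 1.3], [-1.0, -0.0]]
k both [ 0.588  -0.2104 -0.2155] deg -12.35 rms px 0.88
[[-0.5, -1.2], [0.1, -1.2], [1.0, 1.0], [-1.0, -0.3], [0.4, 0.3], [-1.5, -0.6]]
```

step_arm(
  increments=[
    [-0.1525,-0.0045,-0.07,0,0,-71.5,-1],
    [-0.1525,-0.0045,-0.07,0,0,-71.5,-1],
    [-0.1525,-0.0045,-0.07,0,0,-71.5,-1],
    [-0.1525,-0.0045,-0.07,0,0,-71.5,-1],
    [-0.1525,-0.0045,-0.07,0,0,-71.5,-1],
    [-0.1525,-0.0045,-0.07,0,0,-71.5,-1],
    [-0.1525,-0.0045,-0.07,0,0,-71.5,-1],
    [-0.1525,-0.0045,-0.07,0,0,-71.5,-1],
    [-0.1525,-0.0045,-0.07,0,0,-71.5,-1],
    [-0.1525,-0.0045,-0.07,0,0,-71.5,-1],
  ],
  force=40,
)

```text
t: 2.33
eef_pos: [0.5226, -0.0044, 0.1615]
tool_rot: [-0.0, 0.987, 0.158, 0.0]
contact_force: [-0.4, 0.4, 0.1]
gripper_width: 0.997
```

step_arm(
  increments=[
    [0,0,0,0,0,0,-1],
    [0,0,0,0,0,0,-1],
  ],
)

```text
t: 2.5
eef_pos: [0.5226, -0.0043, 0.1614]
tool_rot: [0.0, 0.987, 0.163, 0.0]
contact_force: [1.4, 0.4, -0.3]
gripper_width: 0.998
```

```bash
python3 - <<'E'
from m import *
c=cam('wrist','w1.png'); pickle.dump(c,open('w1.pkl','wb'))
print(bot.get_obs()['eef_pos'],bot.get_obs()['tool_rot'],bot.get_obs()['t'])
E
```

```text
[ 0.5226 -0.0044  0.1614] [0.     0.9867 0.1627 0.0001] 2.55
```

View pics/w1.png

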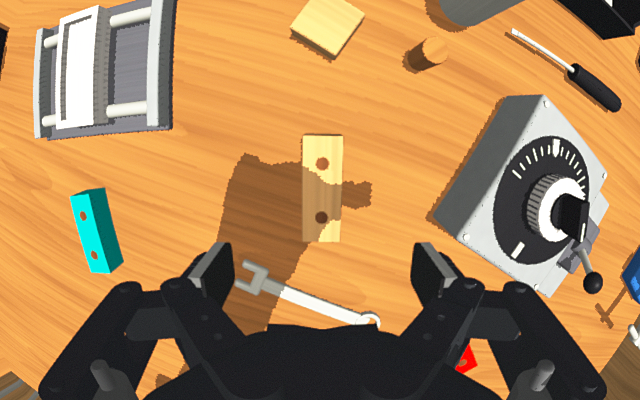

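```bash
python3 - <<'E'
import cv2,numpy as np
I=cv2.imread('pics/w1.png')
def crop(x0,y0,x1,y1,s): return cv2.resize(I[y0:y1,x0:x1],None,fx=s,fy=s,interpolation=cv2.INTER_CUBIC)
cv2.imwrite('pics/d1.png',np.hstack([crop(285,120,365,250,4.5),crop(490,120,610,250,3)[:,:400] if 0 else np.zeros((585,1,3),np.uint8)]))
cv2.imwrite('pics/d2.png',crop(425,85,625,305,2.7))
cv2.imwrite('pics/d3.png',crop(25,0,185,145,4))
E
```

```text
(no output)
```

View pics/d1.png

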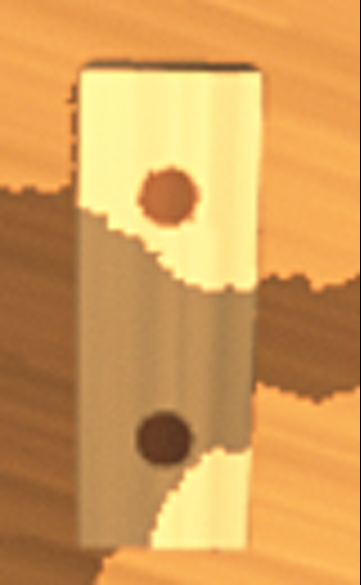

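View pics/d2.png

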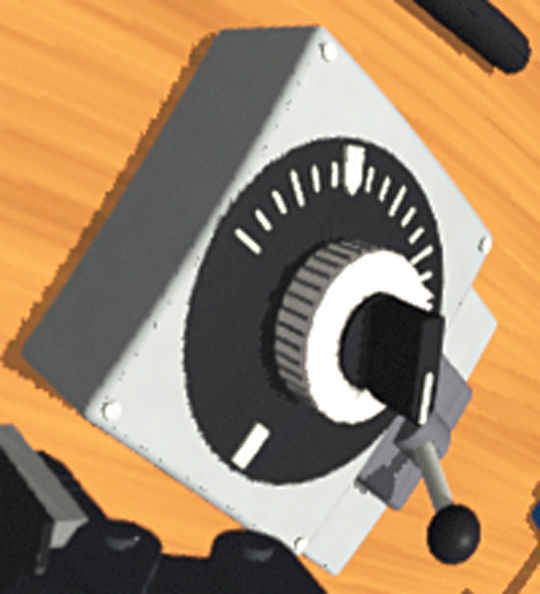

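View pics/d3.png

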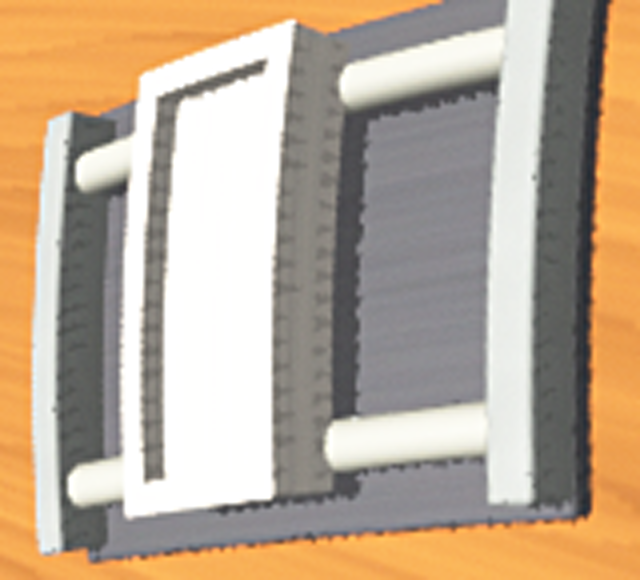

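```bash
python3 - <<'E'
from m import *
c=pickle.load(open('w1.pkl','rb'))
cs=pickle.load(open('cams0.pkl','rb'))
print(np.array(c['extrinsics']).round(4).tolist())
A=[(1,1),(1,-1),(-1,-1),(-1,1)]
p=C([(80,71),(261,71),(247,548),(78,548)],(285,120),4.5)
fit([(c,True,list(zip(p,A)))],.1,.036,.034,[.52,0,.3],'blank')
for px in C([(168,197),(164,438)],(285,120),4.5): print('hole',atz(c,px,.034,True))
t=C([(140,77),(297,20),(275,498),(126,518)],(25,0),4)
T=[(1,1),(1,-1),(-1,-1),(-1,1)]
fit([(c,True,list(zip(t,T)))],.124,.06,.052,[.56,.26,0.3],'tray w')
ts=C([(165,47),(265,60),(260,245),(156,235)],(365,240),3.8235)
td=C([(80,115),(275,80),(308,125),(107,165)],(310,120),5)
TS=[(-1,-1),(-1,1),(1,1),(1,-1)]
TD=[(-1,1),(1,1),(1,-1),(-1,-1)]
fit([(c,True,list(zip(t,T))),(cs['scene'],False,list(zip(ts,TS))),(cs['side'],False,list(zip(td,TD)))],.124,.06,.052,[.56,.26,0.3],'tray all')
k=C([(320,27),(90,415),(325,575),(490,240)],(425,85),2.7)
K=[(1,1),(-1,1),(-1,-1),(1,-1)]
k=k[:2]+k[3:];K=K[:2]+K[3:]
a=fit([(c,True,list(zip(k,K)))],.16,.135,.07,[.59,-.21,-.2],'console')
for n,px in zip(['clip in','clip out','tab in','tab out'],C([(352,193),(356,148),(266,426),(236,466)],(425,85),2.7)):
    q=atz(c,px,.073,True);d=q[:2]-a[:2];print(n,q,np.hypot(*d),np.degrees(np.arctan2(d[1],d[0])-a[2]))
E
```

```text
[[0.3215, 0.9142, 0.2466, 0.586], [-0.9469, 0.3102, 0.0844, 0.0177], [0.0007, -0.2606, 0.9654, 0.3035], [0.0, 0.0, 0.0, 1.0]]
blank [ 0.5228 -0.0035  0.3125] deg 17.9 rms px 0.6
[[-0.7, -0.9], [0.6, -0.3], [0.3, 0.9], [-0.2, 0.4]]
hole [0.5463 0.0041 0.034 ]
hole [ 0.4991 -0.0111  0.034 ]
tray w [0.5699 0.28   0.3077] deg 17.63 rms px 0.3
[[0.5, -0.3], [-0.5, 0.1], [-0.1, 0.1], [0.3, 0.1]]
tray all [0.5697 0.2798 0.2999] deg 17.18 rms px 0.69
[[0.8, -0.4], [-0.2, 0.4], [-0.3, 0.6], [0.1, 0.1], [-0.6, 0.7], [-1.0, 0.5], [1.1, -0.0], [0.6, -1.1], [0.2, -1.2], [-0.4, -0.1], [0.7, 0.8], [1.3, -0.8]]
console [ 0.5899 -0.2092 -0.2222] deg -12.73 rms px 2.3
[[1.9, -2.1], [-2.7, 2.1], [3.5, 0.1]]
clip in [ 0.6337 -0.1941  0.073 ] 0.04640578926038827 31.787843302342303
clip out [ 0.6485 -0.189   0.073 ] 0.06201089261298643 31.805159809889915
tab in [ 0.5465 -0.1986  0.073 ] 0.04466224011311021 178.98500421235752
tab out [ 0.5292 -0.1939  0.073 ] 0.06255414510819036 178.54894739229113
```

step_arm(
  increments=[
    [0,0.0005,-0.04,0,0,-0.6,-0.7],
    [0,0.0005,-0.08,0,0,-0.6,-0.5],
    [0,0.0005,-0.115,0,0,-0.6,-0.3],
    [0,0.0005,-0.147,0,0,-0.6,-0.3],
    [0,0.0005,-0.147,0,0,-0.6,-0.3],
    [0,0.0005,-0.147,0,0,-0.6,1],
    [0,0.0005,-0.147,0,0,-0.6,1],
    [0,0.0005,-0.147,0,0,-0.6,1],
    [0,0.0005,-0.147,0,0,-0.6,1],
    [0,0.0005,-0.147,0,0,-0.6,1],
  ],
  force=50,
)

```text
t: 3.38
eef_pos: [0.5236, -0.0038, 0.0159]
tool_rot: [-0.0, 0.988, 0.156, 0.001]
contact_force: [0.3, -0.1, -0.9]
gripper_width: 0.41
```

step_arm(
  increments=[
    [0,0,0,0,0,0,1],
    [0,0,0,0,0,0,1],
    [0,0,0.03,0,0,0,1],
    [0,0,0.07,0,0,0,1],
    [0,0,0.11,0,0,0,1],
    [0,0,0.11,0,0,0,1],
  ],
)

```text
t: 3.88
eef_pos: [0.5271, -0.0041, 0.1314]
tool_rot: [0.0, 0.988, 0.155, 0.006]
contact_force: [1.0, 0.1, -0.9]
gripper_width: 0.406
```

```bash
python3 - <<'E'
from m import *
c=cam('wrist','w2.png'); pickle.dump(c,open('w2.pkl','wb'))
print(bot.get_obs())
E
```

```text
{'t': 3.9333, 'q': array([-0.3196,  0.3642,  0.2552,  2.0267, -0.1323,  0.7572, -1.2433]), 'joint_vel': array([ 0.0071,  0.0632, -0.023 ,  0.0606, -0.0139, -0.0348,  0.0085]), 'joint_torque': array([  0.0651, -47.2778,   3.9825, -22.7602,   0.1444,   0.4243,
        -0.1091]), 'eef_pos': array([ 0.5256, -0.0038,  0.1286]), 'tool_rot': array([-0.    ,  0.9878,  0.1556,  0.0044]), 'contact_force': array([ 0.5567, -0.5432, -2.0693]), 'torque': array([-0.0162, -0.0507,  0.0108]), 'gripper_width': 0.4075896750163799}
```

View pics/w2.png

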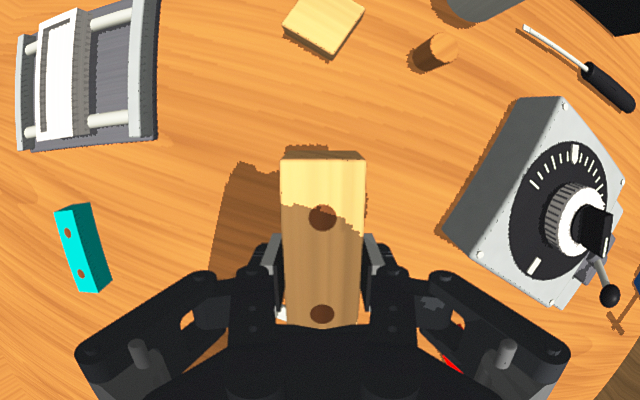

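```bash
python3 - <<'E'
from m import *
c=pickle.load(open('w2.pkl','rb'))
o=bot.get_obs();print(o['eef_pos'],o['t'])
for dz in (.0195,):
  for px in [(322,217),(322,314),(281,159),(366,159)]:
    print(atz(c,px,.1295+dz,True), atz(c,px,.1295+dz,True)-[.526,-.0038,0])
t=[(45,22),(78,12),(74,139),(35,141)]
T=[(1,1),(1,-1),(-1,-1),(-1,1)]
E
```

```text
[ 0.5256 -0.0038  0.1286] 3.9333
[0.5503 0.0039 0.149 ] [0.0243 0.0077 0.149 ]
[ 0.5025 -0.0115  0.149 ] [-0.0235 -0.0077  0.149 ]
[0.5688 0.0275 0.149 ] [0.0428 0.0313 0.149 ]
[ 0.5794 -0.0056  0.149 ] [ 0.0534 -0.0018  0.149 ]
```

step_arm(
  increments=[
    [0.007,0.04,0,0,0,-0.4,1],
    [0.013,0.08,0,0,0,-0.4,1],
    [0.02,0.12,0,0,0,-0.4,1],
    [0.027,0.16,0,0,0,-0.4,1],
    [0.033,0.2,0,0,0,-0.4,1],
    [0.04,0.24,0,0,0,-0.4,1],
    [0.045,0.27,0,0,0,-0.4,1],
    [0.047,0.284,0,0,0,-0.4,1],
    [0.047,0.284,0,0,0,-0.4,1],
    [0.047,0.284,0,0,0,-0.4,1],
  ],
)

```text
t: 4.77
eef_pos: [0.5686, 0.2798, 0.1231]
tool_rot: [0.001, 0.988, 0.153, -0.001]
contact_force: [-0.2, -0.5, -1.2]
gripper_width: 0.405
```

step_arm(
  increments=[
    [0,0,-0.02,0,0,0,1],
    [0,0,-0.035,0,0,0,1],
    [0,0,-0.04,0,0,0,1],
    [0,0,-0.04,0,0,0,1],
    [0,0,-0.04,0,0,0,1],
  ],
)

```text
t: 5.18
eef_pos: [0.5697, 0.2784, 0.0844]
tool_rot: [0.0, 0.989, 0.151, -0.0]
contact_force: [-0.0, -1.2, 0.1]
gripper_width: 0.408
```

```bash
python3 - <<'E'
from m import *
for n in ['wrist','side','scene']:
  c=cam(n,n[0]+'3.png'); pickle.dump(c,open(n[0]+'3.pkl','wb'))
print(bot.get_obs())
E
```

```text
{'t': 5.3333, 'q': array([-0.6946,  0.5795,  0.1922,  1.7823, -0.1472,  0.7922, -1.6956]), 'joint_vel': array([-0.0035,  0.0018, -0.0029,  0.0001, -0.0003, -0.0011, -0.0011]), 'joint_torque': array([  0.1593, -59.1362,   4.8489, -22.338 ,   0.0201,   0.0155,
         0.0012]), 'eef_pos': array([0.5703, 0.2798, 0.0854]), 'tool_rot': array([-0.0002,  0.9884,  0.1518,  0.0008]), 'contact_force': array([ 0.4661, -0.1354, -1.4118]), 'torque': array([ 0.0157, -0.0259, -0.0392]), 'gripper_width': 0.40469608400211715}
```

View pics/w3.png

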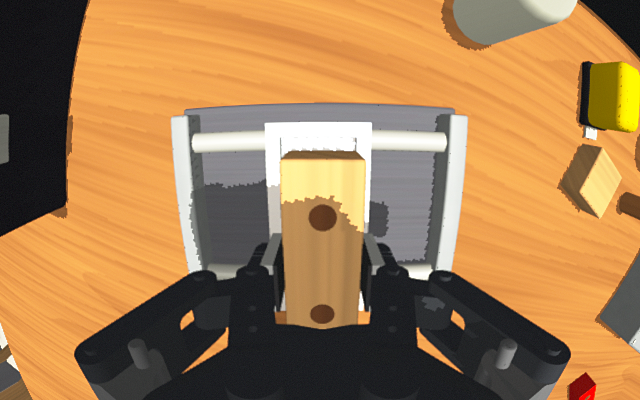

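```bash
python3 - <<'E'
from m import *
import cv2
c=pickle.load(open('w3.pkl','rb'))
I=cv2.imread('pics/w3.png')[110:240,250:390]
cv2.imwrite('pics/d4.png',cv2.resize(I,None,fx=5,fy=5,interpolation=cv2.INTER_CUBIC)[:600])
for px in [(265.5,123),(371.5,123)]:
  p=atz(c,px,.052,True); print(p); 
a=atz(c,(265.5,123),.052,True);b=atz(c,(371.5,123),.052,True)
d=(b-a)[:2];print(np.linalg.norm(d),np.degrees(np.arctan2(d[1],d[0]))+90)
m=(a+b)[:2]/2;th=np.radians(17.5);print(m-.062*np.array([np.cos(th),np.sin(th)]))
for px in [(322,217.5),(322,314)]: print(atz(c,px,.0853+.0195,True))
E
```

```text
[0.6205 0.3282 0.052 ]
[0.6382 0.2711 0.052 ]
0.0597167903694083 17.314571397191003
[0.5702 0.281 ]
[0.5939 0.2865 0.1048]
[0.547  0.2718 0.1048]
```

View pics/d4.png

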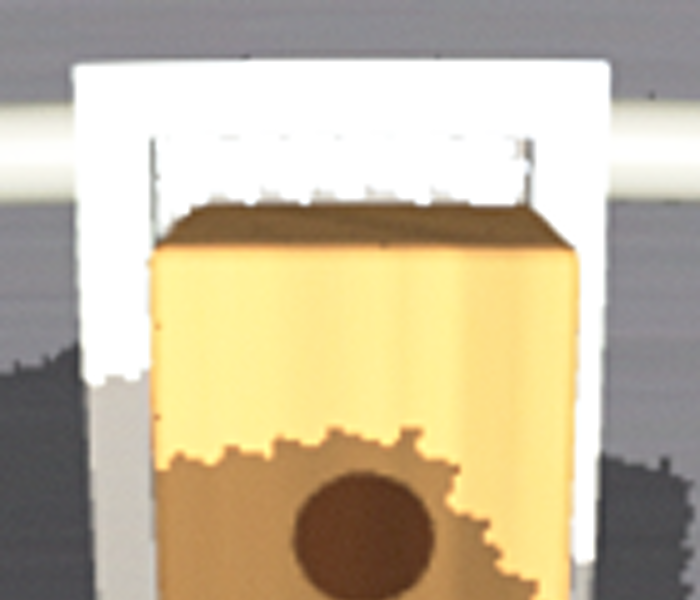

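step_arm(
  increments=[
    [-0.0006,0.0018,-0.005,0,0,0,1],
    [-0.0006,0.0018,-0.012,0,0,0,1],
    [-0.0006,0.0018,-0.019,0,0,0,1],
    [-0.0006,0.0018,-0.023,0,0,0,1],
    [-0.0006,0.0018,-0.026,0,0,0,1],
    [-0.0006,0.0018,-0.027,0,0,0,1],
    [-0.0006,0.0018,-0.027,0,0,0,1],
    [-0.0006,0.0018,-0.027,0,0,0,1],
  ],
)

```text
t: 6.0
eef_pos: [0.5685, 0.2817, 0.0576]
tool_rot: [0.0, 0.988, 0.152, -0.001]
contact_force: [-3.4, -0.9, 4.1]
gripper_width: 0.412
```

```bash
python3 - <<'E'
from m import *
for n in ['wrist','side']:
  c=cam(n,n[0]+'4.png'); pickle.dump(c,open(n[0]+'4.pkl','wb'))
o=bot.get_obs();print(o['t'],o['eef_pos'],o['contact_force'],o['torque'])
a=cv2.imread('pics/w4.png')[110:260,240:400];b=cv2.imread('pics/s4.png')[110:185,310:395]
cv2.imwrite('pics/d5.png',np.hstack([cv2.resize(a,(426,400),interpolation=2),cv2.resize(b,(374,400*330//330),interpolation=2)]))
E
```

```text
6.1 [0.5685 0.2817 0.0576] [-3.2635 -0.666   5.1052] [-0.2722  0.653   0.0105]
```

View pics/d5.png

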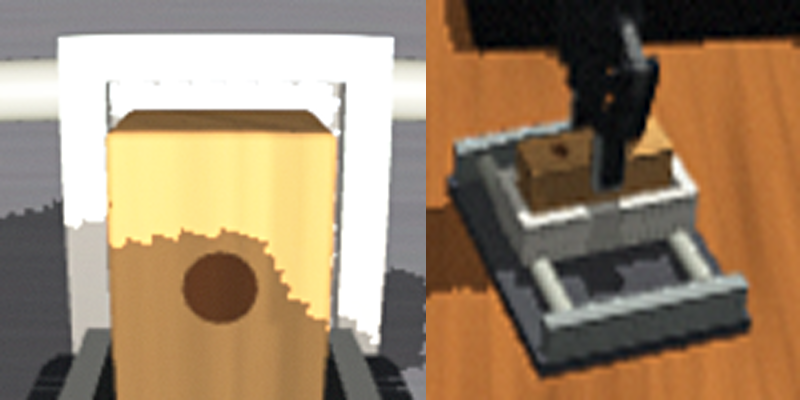

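```bash
python3 - <<'E'
from m import *
c=pickle.load(open('w4.pkl','rb'))
s=400/150; off=np.array([240,110])
def P(p): return (np.array(p)+.5)/s-.5+off
for n,p,z in [('tray outL',(60,36),.052),('outR',(392,36),.052),('inL',(107,83),.052),('inR',(343,83),.052),('blank topL',(108,132),.076),('topR',(335,132),.076),('blank botL',(140,110),.042),('hole',(220,288),.076)]:
    print(n,atz(c,P(p),z,True))
th=np.radians(17.4);u=np.array([np.cos(th),np.sin(th)])
e=bot.get_obs()['eef_pos'][:2]
for p,z in [((226,36),.052),((225,83),.052),((221,132),.076),((221,110),.042),((220,288),.076)]:
    q=atz(c,P(p),z,True)[:2];print('along from tcp',(q-e)@u, 'lat',(q-e)@[-u[1],u[0]])
E
```

```text
tray outL [0.6207 0.3285 0.052 ]
outR [0.6387 0.2718 0.052 ]
inL [0.6149 0.3179 0.052 ]
inR [0.6277 0.2775 0.052 ]
blank topL [0.6106 0.3131 0.076 ]
topR [0.621  0.2803 0.076 ]
blank botL [0.6106 0.3114 0.042 ]
hole [0.592  0.2894 0.076 ]
along from tcp 0.06340731569505838 lat -0.0006153789857132054
along from tcp 0.054983221748132 lat -0.00046348097972518493
along from tcp 0.049545534830006406 lat 0.0002868226694451643
along from tcp 0.04895068638481766 lat 0.0002138743206152222
along from tcp 0.02476797402801376 lat 0.0003808627804561192
```

step_arm(
  increments=[
    [0.0005,0,0.0005,0,0,0,0],
    [0.0005,0,0.0005,0,0,0,-0.5],
    [0.0005,0,0.0005,0,0,0,-0.5],
    [0.0005,0,0.005,0,0,0,-0.5],
    [0.0005,0,0.04,0,0,0,-0.5],
    [0.0005,0,0.08,0,0,0,-0.5],
    [0.0005,0,0.12,0,0,0,-0.5],
    [0.0005,0,0.16,0,0,0,-0.5],
  ],
)

```text
t: 6.77
eef_pos: [0.5692, 0.2815, 0.2192]
tool_rot: [0.0, 0.988, 0.152, -0.0]
contact_force: [0.1, 0.9, -0.5]
gripper_width: 0.75
```

```bash
python3 - <<'E'
from m import *
for n in ['wrist','side']:
  c=cam(n,n[0]+'5.png'); pickle.dump(c,open(n[0]+'5.pkl','wb'))
o=bot.get_obs();print(o['t'],o['eef_pos'],o['contact_force'],o['torque'],o['gripper_width'])
a=cv2.imread('pics/w5.png');b=cv2.imread('pics/s5.png')[110:185,310:395]
cv2.imwrite('pics/d6.png',np.vstack([a[:,:],np.pad(cv2.resize(b,(227,200),interpolation=2),((0,0),(0,413),(0,0)))]))
E
```

```text
6.8667 [0.5735 0.2835 0.2254] [ 1.046  -0.044  -0.5847] [-0.0044 -0.0361  0.0064] 0.7485792484393516
```

View pics/d6.png

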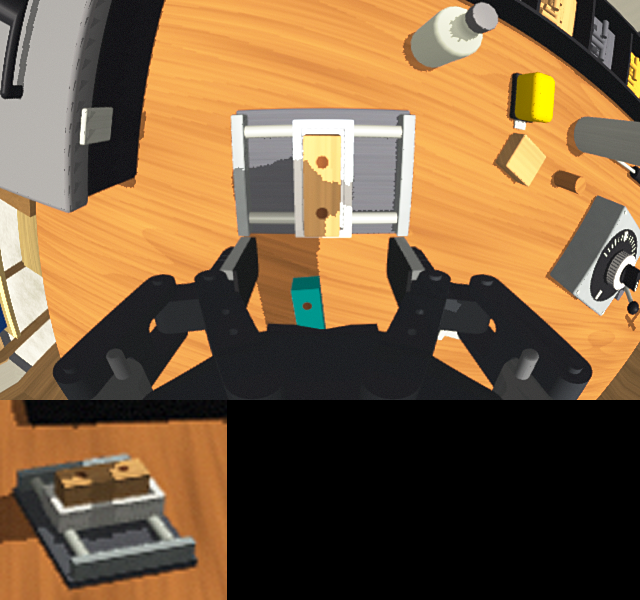

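```bash
python3 - <<'E'
from m import *
c=pickle.load(open('w5.pkl','rb'))
a=cv2.imread('pics/w5.png')[100:250,220:430]
b=cv2.imread('pics/s5.png')[125:180,315:390]
cv2.imwrite('pics/d7.png',cv2.resize(a,None,fx=3.8,fy=3.8,interpolation=2))
cv2.imwrite('pics/d8.png',cv2.resize(b,None,fx=8,fy=8,interpolation=2))
for px in [(322,161.5),(322,213)]: print(atz(c,px,.076,True))
E
```

```text
[0.5924 0.2892 0.076 ]
[0.5445 0.2741 0.076 ]
```

View pics/d7.png

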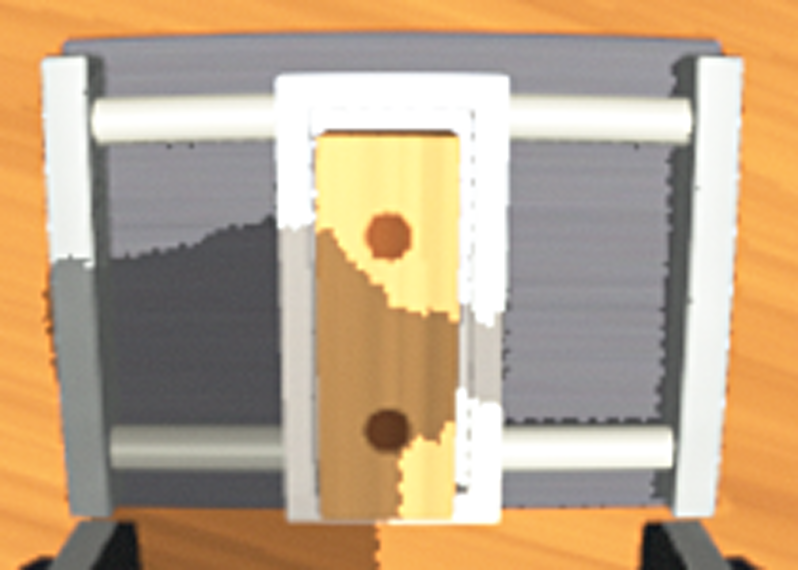

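View pics/d8.png

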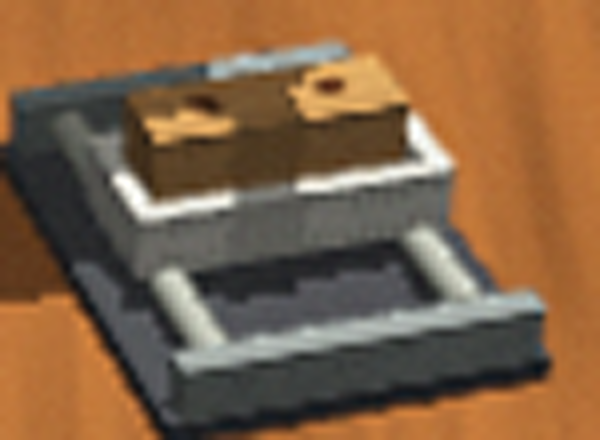

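```bash
python3 - <<'E'
from m import *
w=pickle.load(open('w5.pkl','rb'));s=pickle.load(open('s5.pkl','rb'))
W=C([(318,517),(455,517),(460,135),(315,135),(388,236),(387,430)],(220,100),3.8)
S=C([(126,97),(148,142),(408,104),(380,57),(330,86),(205,103)],(315,125),8)
for n,a,b in zip(['nL','nR','fR','fL','hf','hn'],W,S):
    print(n,tri([ray(w,a,True),ray(s,b)]))
E
```

```text
nL [0.5145 0.2844 0.0718]
nR [0.5234 0.2502 0.0724]
fR [0.6197 0.2801 0.0723]
fL [0.6106 0.3137 0.0728]
hf [0.591  0.2894 0.0741]
hn [0.5436 0.2747 0.0751]
```

step_arm(
  increments=[
    [0.002,-0.041,0.01,0,0,-6,-0.7],
    [0.003,-0.082,0.02,0,0,-12,-1],
    [0.005,-0.123,0.03,0,0,-18,-1],
    [0.007,-0.164,0.03,0,0,-24,-1],
    [0.008,-0.205,0.03,0,0,-30,-1],
    [0.01,-0.246,0.03,0,0,-36,-1],
    [0.012,-0.287,0.03,0,0,-42,-1],
    [0.013,-0.328,0.03,0,0,-48,-1],
    [0.015,-0.369,0.03,0,0,-54,-1],
    [0.016,-0.41,0.03,0,0,-60,-1],
  ],
)

```text
t: 7.7
eef_pos: [0.5852, -0.1301, 0.2474]
tool_rot: [-0.0, 0.931, -0.365, 0.0]
contact_force: [0.5, 0.8, -0.7]
gripper_width: 0.998
```

step_arm(
  increments=[
    [0.002,-0.041,0,0,0,-6,-1],
    [0.004,-0.075,0,0,0,-11,-1],
    [0.004,-0.081,0,0,0,-11,-1],
    [0.004,-0.081,0,0,0,-11,-1],
    [0.004,-0.081,0,0,0,-11,-1],
    [0.004,-0.081,0,0,0,-11,-1],
  ],
)

```text
t: 8.2
eef_pos: [0.5898, -0.2068, 0.2469]
tool_rot: [-0.001, 0.894, -0.449, -0.0]
contact_force: [0.2, 0.0, 0.1]
gripper_width: 1.0
```

```bash
python3 - <<'E'
from m import *
c=cam('wrist','w6.png'); pickle.dump(c,open('w6.pkl','wb'))
for t in ['ring_nose','clip_mark','trim_nose','zero_mark','knob_axis','starter_tip']:
  for r in bot.place_of(t,'wrist')[:2]: print(t,round(r['conf'],2),np.array(r['location'])*[640,400])
o=bot.get_obs();print(o['t'],o['eef_pos'],o['tool_rot'],o['q'])
E
```

```text
ring_nose 0.56 [326.592 140.68 ]
clip_mark 0.66 [285.888 168.   ]
trim_nose 0.74 [345.92 188.6 ]
zero_mark 0.68 [352.384 208.8  ]
zero_mark 0.47 [113.728 298.88 ]
knob_axis 0.18 [326.784 141.2  ]
starter_tip 0.55 [433.216 127.92 ]
starter_tip 0.48 [327.424 144.   ]
8.55 [ 0.5896 -0.2085  0.2474] [-0.0001  0.8932 -0.4496  0.    ] [-0.2205  0.4333  0.6302  1.6951 -0.2808  1.105  -2.0103]
```

View pics/w6.png

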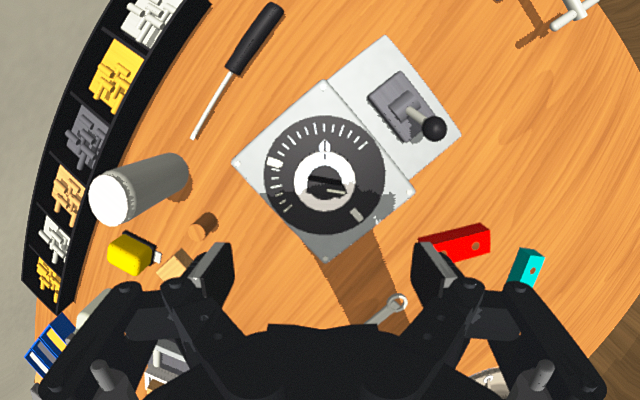

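```bash
python3 - <<'E'
from m import *
a=cv2.imread('pics/w6.png')[75:265,225:420]
cv2.imwrite('pics/d9.png',cv2.resize(a,None,fx=4,fy=4,interpolation=2)[:600])
cv2.imwrite('pics/d10.png',cv2.resize(a,None,fx=4,fy=4,interpolation=2)[200:])
E
```

```text
(no output)
```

View pics/d9.png

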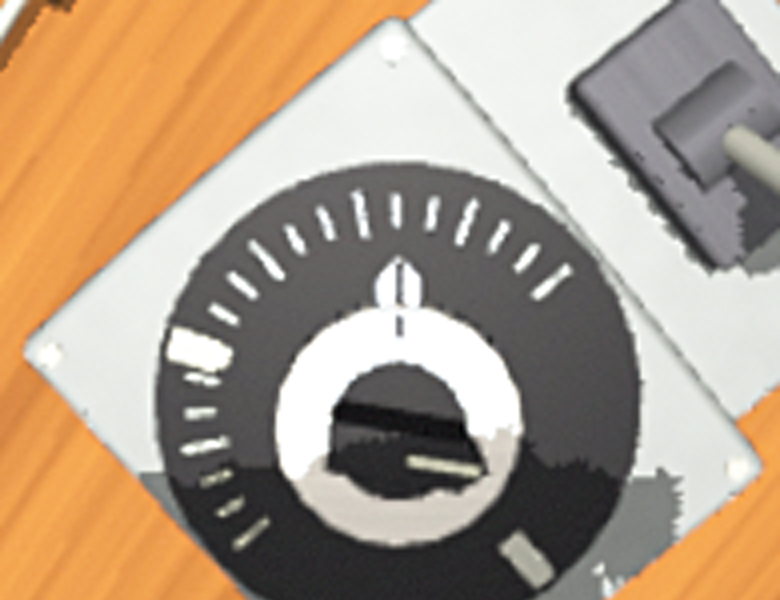

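View pics/d10.png

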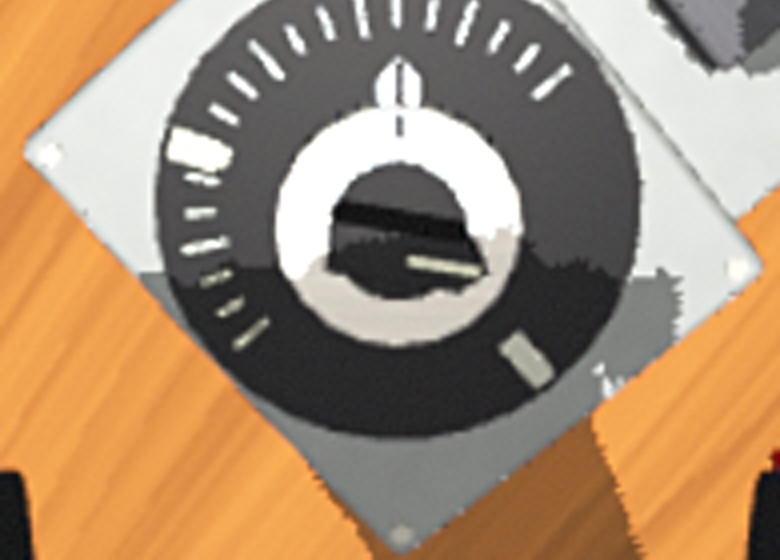

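```bash
python3 - <<'E'
from m import *
w=pickle.load(open('w6.pkl','rb'))
c=lambda *p:C(p,(225,75),4)
k=c((397,15),(25,353),(400,750),(763,479));K=[(1,-1),(1,1),(-1,1),(-1,-1)]
a=fit([(w,True,list(zip(k,K)))],.16,.135,.07,[.59,-.21,-.2],'console')
for n,px,z in [('dial ctr',(398,398),.07),('ringtop ctr',(398.5,426),.095)]: print(n,atz(w,c(px)[0],z,True))
ax=a[:2]
for n,px,z in [('nose',(400,258),.088),('noseline',(400,335),.095),('clip in',(231,358),.074),('clip out',(168,344),.074),('tab in',(513,540),.073),('tab out',(542,580),.073),('trim tip',(483,471),.125),('trim line0',(407,460),.125)]:
    q=atz(w,c(px)[0],z,True);d=q[:2]-ax;print(n,q,'r',np.hypot(*d).round(4),'world',np.degrees(np.arctan2(d[1],d[0])).round(1))
q0=atz(w,c((407,460))[0],.125,True);q1=atz(w,c((483,471))[0],.125,True);d=q1-q0;print('line dir',np.degrees(np.arctan2(d[1],d[0])))
q0=atz(w,c((332,402))[0],.125,True);q1=atz(w,c((465,428))[0],.125,True);d=q1-q0;print('bar edge dir',np.degrees(np.arctan2(d[1],d[0])))
q0=atz(w,c((544,578))[0],.073,True);q1=atz(w,c((512,540))[0],.073,True)
E
```

```text
console [ 0.5896 -0.2084 -0.2277] deg -13.04 rms px 2.24
[[0.4, -1.6], [-2.9, -0.9], [-0.4, 4.4], [2.8, -0.8]]
dial ctr [ 0.5919 -0.2111  0.07  ]
ringtop ctr [ 0.5907 -0.2094  0.095 ]
nose [ 0.6145 -0.2418  0.088 ] r 0.0416 world -53.4
noseline [ 0.6037 -0.2274  0.095 ] r 0.0236 world -53.4
clip in [ 0.6334 -0.1944  0.074 ] r 0.0459 world 17.8
clip out [ 0.6488 -0.1877  0.074 ] r 0.0627 world 19.3
tab in [ 0.5444 -0.1991  0.073 ] r 0.0462 world 168.3
tab out [ 0.531  -0.1949  0.073 ] r 0.0602 world 167.0
trim tip [ 0.5738 -0.2175  0.125 ] r 0.0183 world -150.4
trim line0 [ 0.5887 -0.2094  0.125 ] r 0.0014 world -134.5
line dir -151.69466282407726
bar edge dir -154.54566032171772
```

step_arm(
  increments=[
    [0.0006,-0.0005,-0.04,0,0,0,-1],
    [0.0006,-0.0005,-0.08,0,0,0,-1],
    [0.0006,-0.0005,-0.12,0,0,0,-1],
    [0.0006,-0.0005,-0.15,0,0,0,-1],
    [0.0006,-0.0005,-0.16,0,0,0,-1],
    [0.0006,-0.0005,-0.168,0,0,0,-1],
    [0.0006,-0.0005,-0.168,0,0,0,-1],
    [0.0006,-0.0005,-0.168,0,0,0,-1],
  ],
  force=25,
)

```text
t: 9.22
eef_pos: [0.5912, -0.2102, 0.0809]
tool_rot: [-0.0, 0.893, -0.45, 0.001]
contact_force: [-0.6, -1.0, 0.3]
gripper_width: 1.002
```

step_arm(
  increments=[
    [0,0,0,0,0,0,0],
    [0,0,0,0,0,0,0],
    [0,0,0,0,0,0,0],
    [0,0,0,0,0,0,0],
  ],
)

```text
t: 9.55
eef_pos: [0.5903, -0.2107, 0.0813]
tool_rot: [-0.0, 0.893, -0.45, 0.001]
contact_force: [-3.1, -0.7, 7.1]
gripper_width: 0.689
```

```bash
python3 - <<'E'
from m import *
c=cam('wrist','w7.png'); pickle.dump(c,open('w7.pkl','wb'))
o=bot.get_obs();print(o)
E
```

```text
{'t': 9.6, 'q': array([-0.1332,  0.6252,  0.5239,  1.8223, -0.4185,  0.8038, -1.9014]), 'joint_vel': array([ 0.0015, -0.0004, -0.0017,  0.0015,  0.0001, -0.0014,  0.0002]), 'joint_torque': array([ -0.8579, -52.3627,   8.6106, -20.3897,  -0.5228,  -0.757 ,
        -0.0553]), 'eef_pos': array([ 0.5904, -0.2107,  0.0813]), 'tool_rot': array([-0.0001,  0.8928, -0.4504,  0.001 ]), 'contact_force': array([-2.7925,  0.0822,  7.1746]), 'torque': array([-0.0935,  0.6473,  0.1192]), 'gripper_width': 0.6898361903258692}
```

View pics/w7.png

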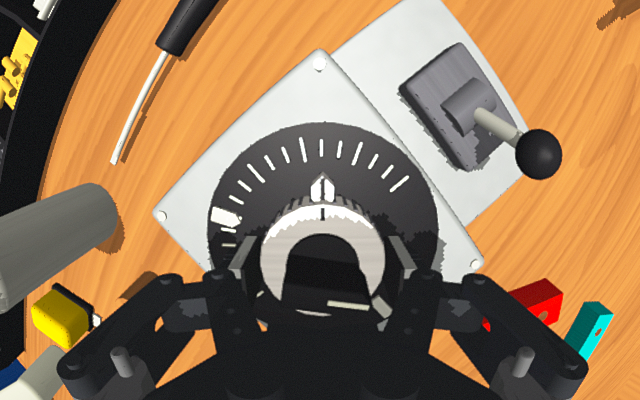

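step_arm(
  increments=[
    [0,0.0005,0,0,0,5,0],
    [0,0.001,0,0,0,11,0],
    [0,0.001,0,0,0,17,0],
    [0,0.001,0,0,0,23,0],
    [0,0.001,0,0,0,29,0],
    [0,0.001,0,0,0,35,0],
    [0,0.001,0,0,0,41,0],
    [0,0.001,0,0,0,47,0],
    [0,0.001,0,0,0,53,0],
    [0,0.001,0,0,0,59,0],
  ],
)

```text
t: 10.43
eef_pos: [0.5911, -0.2091, 0.0813]
tool_rot: [0.0, 0.999, 0.05, 0.001]
contact_force: [-1.1, 1.6, 5.7]
gripper_width: 0.688
```

step_arm(
  increments=[
    [0,0,0,0,0,6,0],
    [0,0,0,0,0,11,0],
    [0,0,0,0,0,13.5,0],
    [0,0,0,0,0,13.5,0],
    [0,0,0,0,0,13.5,0],
    [0,0,0,0,0,13.5,0],
  ],
)

```text
t: 10.93
eef_pos: [0.5909, -0.2088, 0.0813]
tool_rot: [0.0, 0.986, 0.165, 0.001]
contact_force: [-1.5, 0.4, 6.5]
gripper_width: 0.688
```

```bash
python3 - <<'E'
from m import *
c=cam('wrist','w8.png'); pickle.dump(c,open('w8.pkl','wb'))
o=bot.get_obs();print(o['t'],o['eef_pos'],o['tool_rot'],o['contact_force'],o['torque'],np.degrees(2*np.arctan2(o['tool_rot'][2],o['tool_rot'][1])))
E
```

```text
10.9833 [ 0.591  -0.2088  0.0813] [0.0003 0.9863 0.165  0.0012] [-1.7121  2.0312  6.0254] [0.4344 0.3878 0.0312] 18.993972612626877
```

View pics/w8.png

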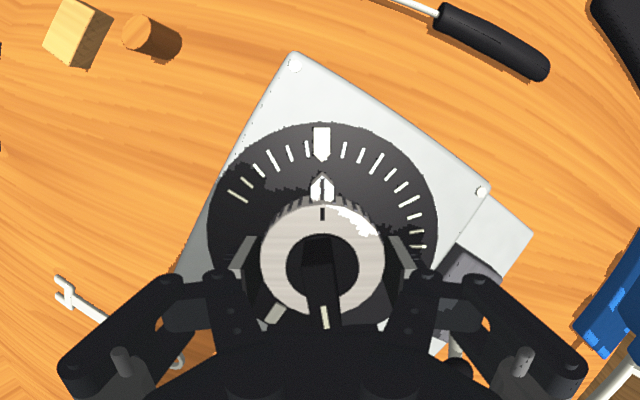

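```bash
python3 - <<'E'
from m import *
a=cv2.imread('pics/w8.png')[110:340,230:430]
cv2.imwrite('pics/d11.png',cv2.resize(a,None,fx=2.6*1,fy=2.6,interpolation=2))
a=cv2.imread('pics/w8.png')[115:235,270:375]
cv2.imwrite('pics/d12.png',cv2.resize(a,None,fx=5,fy=5,interpolation=2))
E
```

```text
(no output)
```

View pics/d12.png

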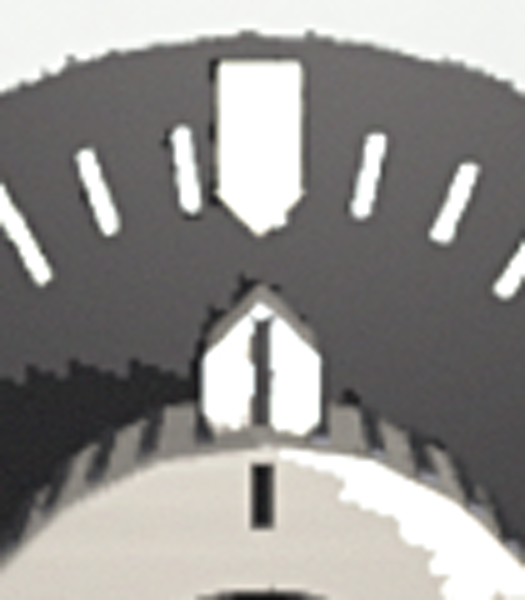

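View pics/d11.png

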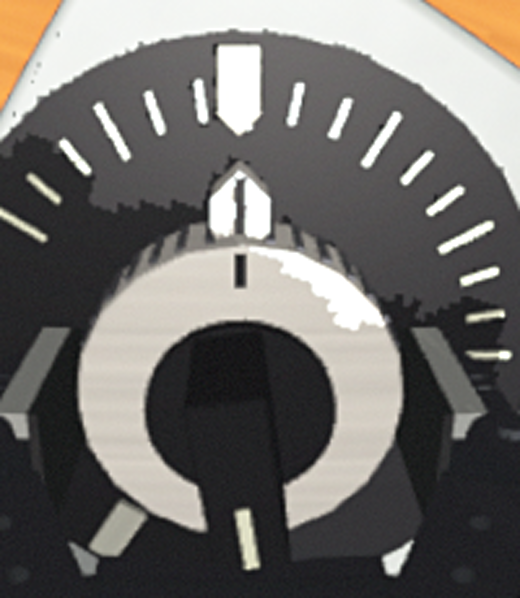

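step_arm(
  increments=[
    [0,0,0,0,0,0,-1],
    [0,0,0,0,0,0,-1],
    [0,0,0,0,0,0,-1],
    [0,0,0.01,0,0,0,-1],
    [0,0,0.05,0,0,0,-1],
    [0,0,0.09,0,0,0,-1],
    [0,0,0.13,0,0,0,-1],
    [0,0,0.14,0,0,0,-1],
    [0,0,0.14,0,0,0,-1],
    [0,0,0.14,0,0,0,-1],
  ],
)

```text
t: 11.82
eef_pos: [0.5903, -0.2088, 0.2204]
tool_rot: [0.0, 0.986, 0.165, 0.001]
contact_force: [-0.8, -0.2, 0.3]
gripper_width: 1.001
```

```bash
python3 - <<'E'
from m import *
c=cam('wrist','w9.png'); pickle.dump(c,open('w9.pkl','wb'))
o=bot.get_obs();print(o['t'],o['eef_pos'],o['tool_rot'],o['q'])
a=cv2.imread('pics/w9.png')[75:270,225:425]
cv2.imwrite('pics/d13.png',cv2.resize(a,None,fx=3,fy=3,interpolation=2))
E
```

```text
11.8667 [ 0.5895 -0.2085  0.219 ] [-0.0002  0.9863  0.1651 -0.0003] [ 0.0675  0.4115  0.2303  1.7056 -0.1064  1.0374 -0.9057]
```

View pics/d13.png

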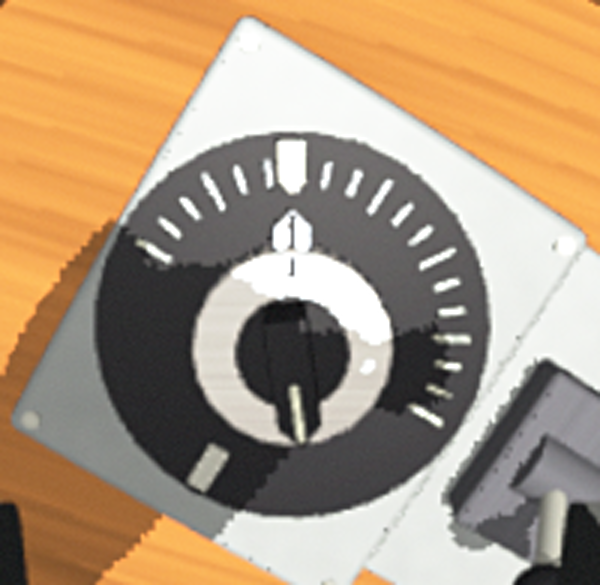

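```bash
python3 - <<'E'
from m import *
w=pickle.load(open('w9.pkl','rb'))
c=lambda *p:C(p,(225,75),3)
def an(p,q,z):
    a,b=[atz(w,x,z,True) for x in c(p,q)];d=b-a;return a,b,np.degrees(np.arctan2(d[1],d[0]))
print('line',an((295,387),(302,440),.125))
print('tab out->in',an((198,487),(220,450),.073))
print('clip',an((292,193),(291,141),.074))
a=atz(w,c((292,347))[0],.095,True);print('ring ctr',a)
for n,px,z in [('tip',(302,443),.125),('nose',(292,211),.088),('clip',(292,193),.074),('tab',(219,451),.073),('tabo',(199,487),.073)]:
    q=atz(w,c(px)[0],z,True);d=q[:2]-[.5903,-.209];print(n,q,np.hypot(*d),np.degrees(np.arctan2(d[1],d[0])))
k=c((248,14),(585,238),(12,425));K=[(1,1),(1,-1),(-1,1)]
fit([(w,True,list(zip(k,K)))],.16,.135,.07,[.59,-.21,-.2],'console')
E
```

```text
line (array([ 0.5884, -0.21  ,  0.125 ]), array([ 0.5749, -0.2167,  0.125 ]), np.float64(-153.70183122847146))
tab out->in (array([ 0.5303, -0.1957,  0.073 ]), array([ 0.5455, -0.1988,  0.073 ]), np.float64(-11.237208673113143))
clip (array([ 0.6332, -0.1938,  0.074 ]), array([ 0.6484, -0.1882,  0.074 ]), np.float64(20.110768023617336))
ring ctr [ 0.5916 -0.2081  0.095 ]
tip [ 0.574 -0.217  0.125] 0.018111081999639025 -153.8181224072405
nose [ 0.6291 -0.1952  0.088 ] 0.04117236280569946 19.58821889358811
clip [ 0.6332 -0.1938  0.074 ] 0.04548909028221332 19.51200339660108
tab [ 0.545  -0.1986  0.073 ] 0.04648330326471488 167.01413966118395
tabo [ 0.5304 -0.1961  0.073 ] 0.06128190014172443 167.8181915991539
console [ 0.5898 -0.2094 -0.2209] deg -12.65 rms px 2.15
[[-1.3, -1.1], [4.0, 0.4], [-2.6, 1.3]]
```

step_arm(
  increments=[
    [0.0005,-0.0005,-0.03,0,0,6,-0.2],
    [0.0005,-0.0005,-0.06,0,0,7.5,-0.2],
    [0.0005,-0.0005,-0.09,0,0,7.5,-0.2],
    [0.0005,-0.0005,-0.105,0,0,7.5,-0.2],
    [0.0005,-0.0005,-0.115,0,0,7.5,-0.2],
    [0.0005,-0.0005,-0.115,0,0,7.5,1],
    [0.0005,-0.0005,-0.115,0,0,7.5,1],
    [0.0005,-0.0005,-0.115,0,0,7.5,1],
    [0.0005,-0.0005,-0.115,0,0,7.5,1],
    [0.0005,-0.0005,-0.115,0,0,7.5,1],
  ],
  force=25,
)

```text
t: 12.7
eef_pos: [0.5909, -0.2087, 0.1054]
tool_rot: [-0.0, 0.973, 0.229, 0.001]
contact_force: [-0.9, 1.8, 2.9]
gripper_width: 0.132
```

step_arm(
  increments=[
    [0,0,0,0,0,0,1],
    [0,0,0,0,0,0,1],
  ],
)

```text
t: 12.87
eef_pos: [0.5909, -0.2087, 0.1054]
tool_rot: [-0.0, 0.973, 0.229, 0.001]
contact_force: [-3.4, 3.6, 6.8]
gripper_width: 0.129
```

```bash
python3 - <<'E'
from m import *
c=cam('wrist','w10.png'); pickle.dump(c,open('w10.pkl','wb'))
o=bot.get_obs();print(o['t'],o['eef_pos'],o['tool_rot'],o['contact_force'],o['torque'],o['gripper_width'],np.degrees(2*np.arctan2(o['tool_rot'][2],o['tool_rot'][1])))
E
```

```text
12.9167 [ 0.591  -0.2087  0.1054] [-0.0001  0.9733  0.2294  0.0006] [-3.5144  3.4029  7.1908] [ 0.6419  0.6236 -0.0312] 0.1362526212533256 26.52102832670111
```

View pics/w10.png

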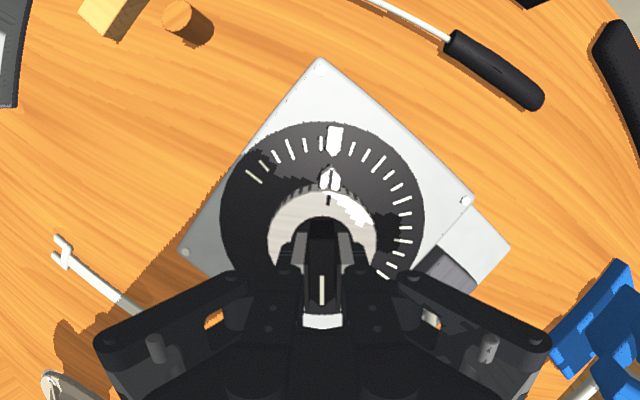

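step_arm(
  increments=[
    [0,0,0,0,0,-5,1],
    [0,0,0,0,0,-11,1],
    [0,0,0,0,0,-17,1],
    [0,0,0,0,0,-23,1],
    [0,0,0,0,0,-29,1],
    [0,0,0,0,0,-35,1],
    [0,0,0,0,0,-39.1,1],
    [0,0,0,0,0,-39.1,1],
    [0,0,0,0,0,-39.1,1],
    [0,0,0,0,0,-39.1,1],
  ],
)

```text
t: 13.75
eef_pos: [0.591, -0.2099, 0.1054]
tool_rot: [0.0, 0.994, -0.11, 0.001]
contact_force: [-1.4, 0.6, 4.7]
gripper_width: 0.13
```

step_arm(
  increments=[
    [0,0,0,0,0,0,0],
    [0,0,0,0,0,0,-0.2],
    [0,0,0.005,0,0,0,-0.3],
    [0,0,0.045,0,0,0,-0.5],
    [0,0,0.085,0,0,0,-0.5],
    [0,0,0.115,0,0,0,-0.5],
    [0,0,0.115,0,0,0,-0.5],
    [0,0,0.115,0,0,0,-0.5],
  ],
)

```text
t: 14.42
eef_pos: [0.5918, -0.2099, 0.2219]
tool_rot: [0.0, 0.994, -0.11, 0.003]
contact_force: [-0.1, 0.6, -0.1]
gripper_width: 0.748
```

```bash
python3 - <<'E'
from m import *
for n in ['wrist','side','scene']:
  c=cam(n,n[:2]+'11.png'); pickle.dump(c,open(n[:2]+'11.pkl','wb'))
o=bot.get_obs();print(o['t'],o['eef_pos'],o['tool_rot'],np.degrees(2*np.arctan2(o['tool_rot'][2],o['tool_rot'][1])))
a=cv2.imread('pics/wr11.png')[75:275,220:430]
cv2.imwrite('pics/d14.png',cv2.resize(a,None,fx=3,fy=3,interpolation=2))
E
```

```text
14.5667 [ 0.5897 -0.2088  0.2181] [-0.0001  0.994  -0.1097 -0.001 ] -12.595335439930095
```

View pics/d14.png

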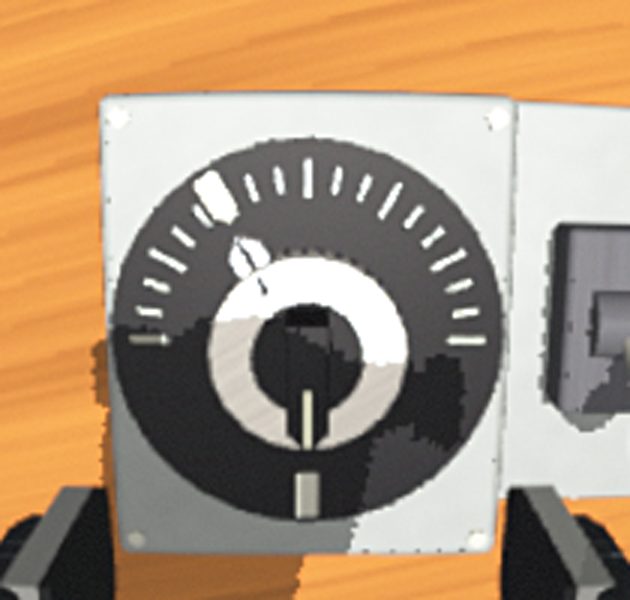

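```bash
python3 - <<'E'
from m import *
w=pickle.load(open('wr11.pkl','rb'));s=pickle.load(open('si11.pkl','rb'))
c=lambda *p:C(p,(220,75),3)
ax=np.array([.5902,-.2090])
for n,px,z in [('tip',(307,446),.125),('lin0',(307,392),.125),('nose',(237,237),.088),('clip',(229,216),.074),('clipo',(204,178),.074),('tab',(307,473),.073),('tabo',(307,518),.073),('ringc',(308,351),.095)]:
    q=atz(w,c(px)[0],z,True);d=q[:2]-ax;print(n,q,np.hypot(*d).round(4),np.degrees(np.arctan2(d[1],d[0])).round(2))
cs=pickle.load(open('cams0.pkl','rb'))
def P(s): return s
side=C([(169,308)],(315,225),4.7)[0]; scene=C([(239,90)],(165,155),6)[0]
w1=pickle.load(open('w1.pkl','rb')); wp=C([(453,533)],(425,85),2.7)[0]
w6=pickle.load(open('w6.pkl','rb'));
rs=[ray(cs['side'],side),ray(cs['scene'],scene),ray(w1,wp,True),ray(w6,(434,128),True)]
print('ball',tri(rs),tri(rs[:2]),tri(rs[::3]))
th=np.radians(-12.6);ux=np.array([np.cos(th),np.sin(th)]);uy=np.array([-ux[1],ux[0]])
b=tri(rs);print('console coords',(b[:2]-ax)@ux,(b[:2]-ax)@uy)
for q in (-28.8,28.8): print('ball pos',ax+ux*q/1000-uy*.118)
cv2.imwrite('pics/d15.png',cv2.resize(cv2.imread('pics/wr11.png')[130:260,400:520],None,fx=4.5,fy=4.5,interpolation=2))
E
```

```text
tip [ 0.5731 -0.2047  0.125 ] 0.0176 166.04
lin0 [ 0.5881 -0.2081  0.125 ] 0.0023 156.74
nose [ 0.6291 -0.1958  0.088 ] 0.0411 18.68
clip [ 0.6348 -0.1935  0.074 ] 0.0472 19.15
clipo [ 0.6483 -0.1886  0.074 ] 0.0615 19.34
tab [ 0.5456 -0.1986  0.073 ] 0.0458 166.9
tabo [ 0.5294 -0.195   0.073 ] 0.0624 167.04
ringc [ 0.5919 -0.2093  0.095 ] 0.0017 -8.72
ball [ 0.5353 -0.3184  0.0944] [ 0.534  -0.3196  0.0957] [ 0.5352 -0.3177  0.0928]
console coords -0.029748582296233388 -0.11871862182454739
ball pos [ 0.5364 -0.3179]
ball pos [ 0.5926 -0.3304]
```

View pics/d15.png

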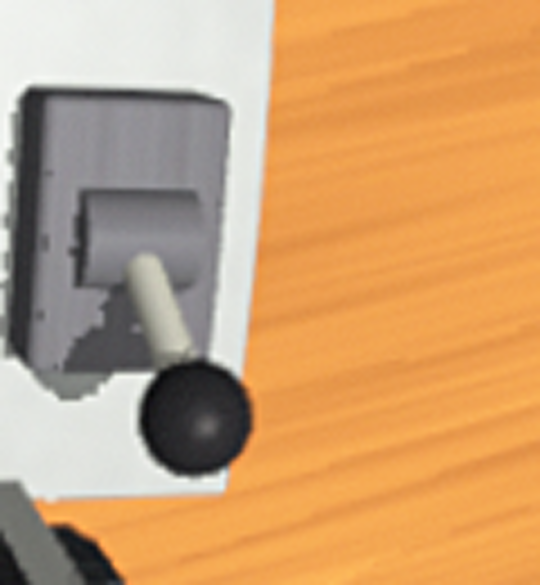

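View pics/si11.png

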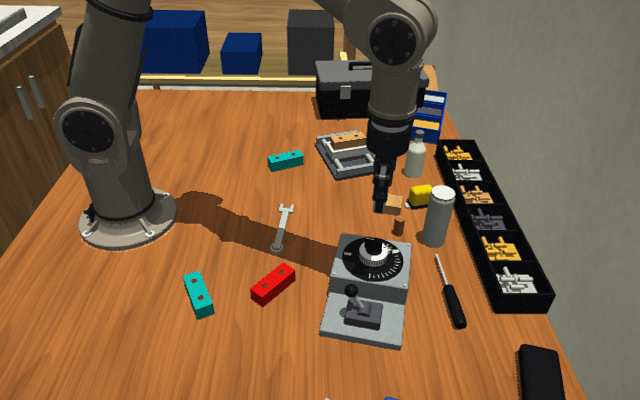

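step_arm(
  increments=[
    [-0.028,-0.029,0,0,0,0,0.5],
    [-0.056,-0.058,0,0,0,0,1],
    [-0.084,-0.087,0,0,0,0,1],
    [-0.0955,-0.0997,0,0,0,0,1],
    [-0.0955,-0.0997,0,0,0,0,1],
    [-0.0955,-0.0997,-0.04,0,0,0,1],
    [-0.0955,-0.0997,-0.08,0,0,0,1],
    [-0.0955,-0.0997,-0.12,0,0,0,1],
    [-0.0955,-0.0997,-0.132,0,0,0,1],
    [-0.0955,-0.0997,-0.132,0,0,0,1],
  ],
)

```text
t: 15.4
eef_pos: [0.4927, -0.3065, 0.0832]
tool_rot: [-0.001, 0.994, -0.109, -0.004]
contact_force: [-0.8, 0.0, 0.4]
gripper_width: -0.0
```

```bash
python3 - <<'E'
from m import *
for n in ['wrist','side']:
  c=cam(n,n[:2]+'12.png')
o=bot.get_obs();print(o['t'],o['eef_pos'],o['contact_force'],o['gripper_width'])
a=cv2.imread('pics/wr12.png')[100:400,100:540];b=cv2.imread('pics/si12.png')[200:360,290:440]
cv2.imwrite('pics/d16.png',np.hstack([a,cv2.resize(b,(281,300),interpolation=2)]))
E
```

```text
15.5 [ 0.4956 -0.309   0.0879] [ 0.5299 -0.1799  0.7126] -0.00298242020346839
```

View pics/d16.png

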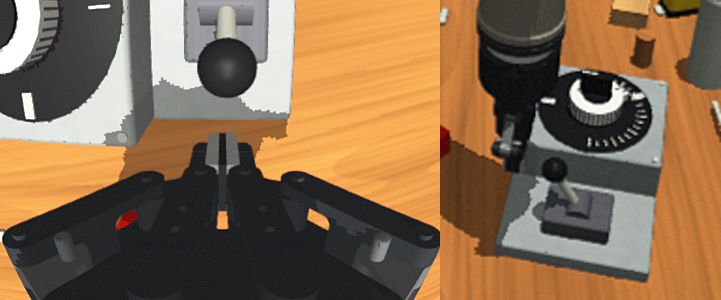

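step_arm(
  increments=[
    [0.0117,-0.0026,0,0,0,0,1],
    [0.0195,-0.0044,0,0,0,0,1],
    [0.0273,-0.0061,0,0,0,0,1],
    [0.0351,-0.0079,0,0,0,0,1],
    [0.0429,-0.0096,0,0,0,0,1],
    [0.0507,-0.0113,0,0,0,0,1],
    [0.0586,-0.0131,0,0,0,0,1],
    [0.0644,-0.0144,0,0,0,0,1],
    [0.0683,-0.0153,0,0,0,0,1],
    [0.0683,-0.0153,0,0,0,0,1],
  ],
)

```text
t: 16.33
eef_pos: [0.5643, -0.3241, 0.087]
tool_rot: [0.0, 0.994, -0.109, 0.0]
contact_force: [-0.2, 0.0, 0.3]
gripper_width: 0.001
```

step_arm(
  increments=[
    [0.002,-0.0004,0,0,0,0,1],
    [0.004,-0.0009,0,0,0,0,1],
    [0.006,-0.0013,0,0,0,0,1],
    [0.0075,-0.0017,0,0,0,0,1],
    [0.0075,-0.0017,0,0,0,0,1],
  ],
)

```text
t: 16.75
eef_pos: [0.5684, -0.3253, 0.0869]
tool_rot: [-0.001, 0.994, -0.11, -0.003]
contact_force: [-7.2, 2.4, 4.1]
gripper_width: 0.002
```

```bash
python3 - <<'E'
from m import *
c=cam('side','si13.png'); w=cam('wrist','wr13.png')
o=bot.get_obs();print(o['t'],o['eef_pos'],o['contact_force'],o['torque'])
ax=np.array([.5902,-.2090]);th=np.radians(-12.6);ux=np.array([np.cos(th),np.sin(th)]);print((o['eef_pos'][:2]-ax)@ux)
a=cv2.imread('pics/wr13.png')[60:360,100:540];b=cv2.imread('pics/si13.png')[200:360,290:440]
cv2.imwrite('pics/d17.png',np.hstack([a,cv2.resize(b,(281,300),interpolation=2)]))
E
```

```text
16.85 [ 0.5683 -0.3254  0.0869] [-6.5828  2.7148  3.5445] [0.4979 1.4427 0.0548]
0.004053787109164319
```

View pics/d17.png

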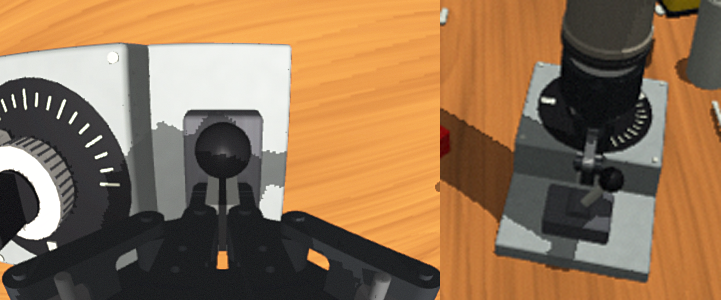

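step_arm(
  increments=[
    [0.0015,-0.0003,0,0,0,0,1],
    [0.003,-0.0007,0,0,0,0,1],
    [0.003,-0.0007,0,0,0,0,1],
  ],
)

```text
t: 17.1
eef_pos: [0.5686, -0.3256, 0.0865]
tool_rot: [-0.002, 0.994, -0.11, -0.005]
contact_force: [-14.1, 5.0, 8.7]
gripper_width: 0.004
```

step_arm(
  increments=[
    [-0.01,0.0022,0,0,0,0,1],
    [-0.03,0.0067,0,0,0,0,1],
    [-0.06,0.0134,0,0,0,0,1],
    [-0.08,0.0179,0.01,0,0,0,1],
    [-0.08,0.0179,0.05,0,0,0,1],
    [-0.08,0.0179,0.09,0,0,0,1],
    [-0.08,0.0179,0.13,0,0,0,1],
    [-0.08,0.0179,0.15,0,0,0,1],
    [-0.08,0.0179,0.15,0,0,0,1],
  ],
)

```text
t: 17.85
eef_pos: [0.4968, -0.3108, 0.2434]
tool_rot: [0.001, 0.994, -0.11, 0.005]
contact_force: [0.3, -1.2, -0.3]
gripper_width: -0.002
```

```bash
python3 - <<'E'
from m import *
P={}
for n in ['side','scene','wrist']:
  P[n]=cam(n,n[:2]+'14.png')
  for t in ['starter_tip']: print(n,[(round(r['conf'],2),(np.array(r['location'])*[640,400]).round(1).tolist()) for r in bot.place_of(t,n)[:2]])
pickle.dump(P,open('p14.pkl','wb'))
o=bot.get_obs();print(o['t'],o['eef_pos'],o['contact_force'],o['joint_vel'])
a=cv2.imread('pics/si14.png')[220:350,310:430];b=cv2.imread('pics/sc14.png')[150:260,160:300]
cv2.imwrite('pics/d18.png',np.hstack([cv2.resize(a,(369,400),interpolation=2),cv2.resize(b,(431,400//1*1),interpolation=2)]))
E
```

```text
side [(0.45, [383.6, 296.1]), (0.2, [391.0, 207.8])]
scene [(0.57, [188.3, 184.3])]
wrist [(0.84, [321.8, 80.4])]
18.15 [ 0.4932 -0.3082  0.2358] [ 0.1405  0.6621 -0.039 ] [-0.0001  0.001   0.0006 -0.0036 -0.0002  0.0026 -0.0001]
```

View pics/d18.png

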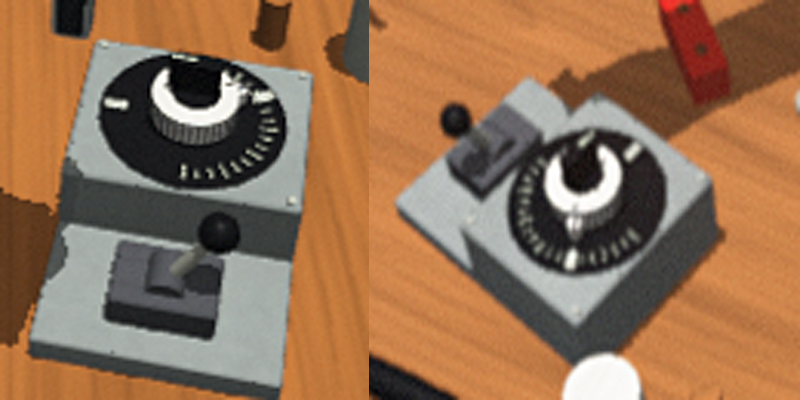

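View pics/wr14.png

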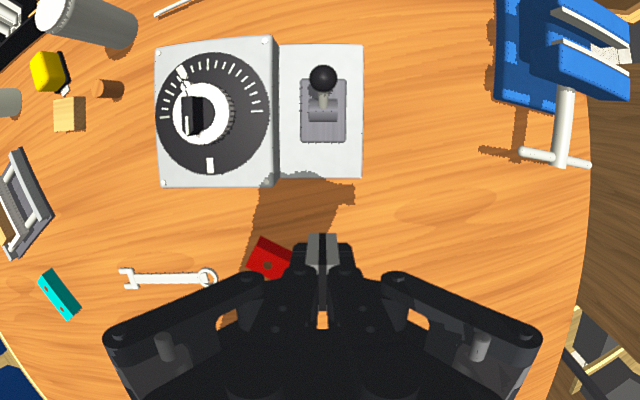

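View pics/sc14.png

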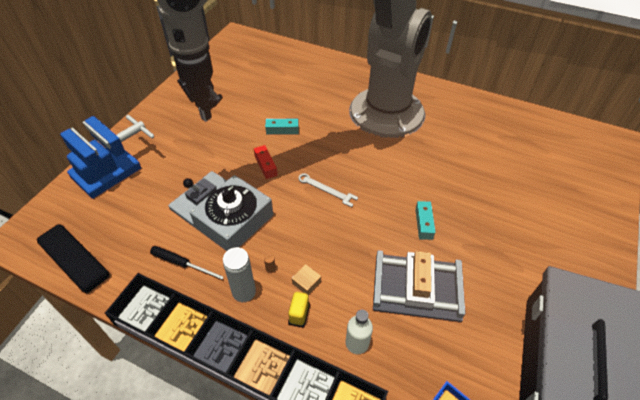

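```bash
python3 - <<'E'
from m import *
P=pickle.load(open('p14.pkl','rb'))
ax=np.array([.5902,-.2090]);D=np.radians
im={}
for n,f in [('side',0),('scene',0),('wrist',1)]:
    print(n,'tip',proj(P[n],[*(ax+.02*np.array([np.cos(D(167.2)),np.sin(D(167.2))])),.125],f),'line0',proj(P[n],[*ax,.125],f),
     'nose',proj(P[n],[*(ax+.041*np.array([np.cos(D(19.2)),np.sin(D(19.2))])),.088],f),
     'ball',proj(P[n],[.5926,-.3304,.0947],f))
b=cv2.imread('pics/sc14.png')[170:230,185:275];a=cv2.imread('pics/wr14.png')[30:190,150:350]
cv2.imwrite('pics/d19.png',np.hstack([cv2.resize(b,(450,300),interpolation=2),cv2.resize(a,(375,300),interpolation=2)[:,:349]]))
q=tri([ray(P['side'],C([(219,233)],(310,220),3.076)[0]),ray(P['scene'],C([(456,120)],(160,150),431/140)[0]) if 0 else ray(P['scene'],(188.3,184.3)),ray(P['wrist'],(322,78),True)]);print('ball meas',q)
E
```

```text
side tip [365.5225 237.1524] line0 [375.2074 238.6612] nose [391.1442 247.0666] ball [381.883  294.8618]
scene tip [233.1279 186.3941] line0 [227.2362 191.3058] nose [225.5467 214.0844] ball [187.6565 183.8479]
wrist tip [187.2315 136.3386] line0 [186.3247 113.4827] nose [181.7252  80.2356] ball [323.2023  77.3523]
ball meas [ 0.5918 -0.3295  0.0923]
```

View pics/d19.png

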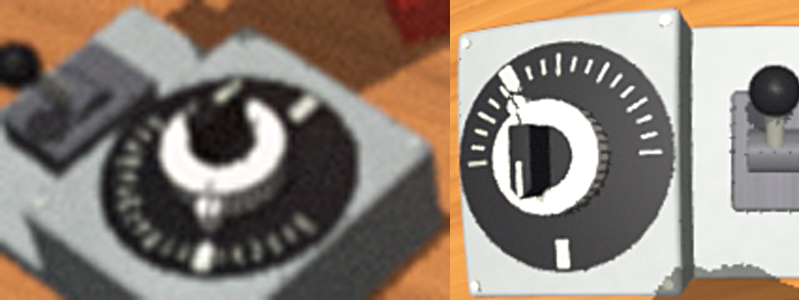

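```bash
python3 - <<'E'
from station import bot
print(bot.hand_in(),bot.get_obs()['t'])
E
```

```text
the job is handed in; nothing more can be done
the job is handed in; nothing more can be done
```

The feed unit is ready: all four steps were done in the order asked, and I handed the job in at about 18 s of the 72 s allowed. `hand_in` gives no verdict, so this rests on my own checks.

- **Blank:** the beech blank with two bored holes lies in the tray with the holes up. Its four top corners agree in height to about 1 mm. They read 72–73 mm above the bench against an expected 76 mm, with the two holes at 74–75 mm, so the height is a little low but the blank is level.
- **Outer ring:** I turned it about 73° until the nose pointed at the clip. Close up, nose and clip lined up within a pixel. After the inner bar was turned, the nose still measured 18.7–19.2° against the clip's 19.2°. The bar did not visibly move while the ring turned, although its measured direction changed by about 2°, which is within reading error.
- **Inner bar:** I turned it by about −39° so the pointed end faces the zero tab. Its white line lies on the tab's centre in the wrist picture. The line points at 167.2° and the tab lies at about 167°. One estimate from the tip alone gave 166°, which is within the error in locating the axis.
- **Start lever:** I pushed it over to its stop. The force rose from 7 to about 15 N (highest reading about 17 N) with almost no further travel. After I let go, the ball was within about 3 mm of where full throw should put it.

The arm is clear of everything and reads almost no contact force. In the last pictures the clip and the other things on the bench look unmoved.

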